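# Lever a finished mosaic panel out of its setting jig

### The job

Free the finished mosaic panel from its wooden setting jig: swing the steel hasp all the way back off it, pry the panel's held edge up past the two spring balls with the wooden-handled lever pushed into the slot, then lay the lever down on the black mat again. Lift the loosened panel out and lay it gently, mosaic up, on the glass sheet, well inside its edges (do not let it fall). Leave the hasp open and the other things on the table where they are.

Things in the scene. Friction and masses are not known exactly. Their poses are not given: they have to be found in the camera images.
- jig: fixed wooden setting jig: block 110 (x) by 112 (y) mm, on a plywood foot 140 x 130 x 10 mm. Origin: centre of its underside on the table; z up; its -x end faces the robot. Its walls along x (at the +y and -y sides, 15 mm thick) are 70 mm high; those at the +x and -x ends (24 mm thick) are 67 mm high
- pocket (a point): middle of the floor of the jig's pocket, jig z = 62 mm; axes as the jig's. The pocket is 62 (x) by 81.6 (y) mm, open at the top, and holds the panel flush with the 70 mm walls; 3 mm of the panel's two 80 mm sides show above the 67 mm walls. The panel's +y edge is not held down and acts as the pivot when the -y edge is pried up
- balls (a point): midway between two spring-loaded greased balls, 9 mm across, at jig x = -20 and +20, y = -42.5, z = 74 mm, in housings 13 mm wide, 87 mm high, y -57.5 to -47.5. They overhang the panel's -y edge by 2 mm; about 10 to 15 N up at that edge pushes them back. Past 5 mm of lift they press on the panel's side and keep it raised; at about 11 mm they snap in under it, a rest to lift it from
- pry_slot (a point): mouth of the pry slot, mid -y side of the jig (jig x 0, y -56, z 56 mm), 23 mm wide, open at the top between the ball housings. The point is the outer edge of a steel lip (y -56 to -52, top z = 56 mm), the fulcrum. Behind it the slot (floor z = 44 mm) runs in +y under the panel (underside z = 62, edge y = -40) to y = -15 mm: a blade slid level over the lip has 6 mm of height
- hasp (a joint): hasp hinge (axis along the jig's y, at jig x = +50, z = 77 mm): 0 = down over the panel and its staple; grows as the free end is lifted and swung back, away from the robot; stop at 2.75 rad. 80 g, moves easily: let go below about 1.2 rad it falls shut, beyond about 1.9 rad it falls back onto its stop
- hasp_tab (a point): a point on the thumb tab at the hasp's free end: steel plate 22 mm wide (y), 6 mm thick, standing 31 mm up from the strap (jig z 77 to 109 mm when shut). The point is mid-width, 18 mm up: 103.5 mm in -x and 18 mm in +z from the hinge axis when shut. The strap (22 mm wide, 3 mm thick) runs along the jig's y = 0. Axes as the jig's when shut
- panel: black lacquered panel with a mosaic of shell chips on top, 60 (x) by 80 (y) by 8 mm, 50 to 100 g. Origin: centre of its underside; z up through the mosaic. Lies at the start in the jig's pocket with axes as the jig's
- panel_edge (a point): middle of the bottom of the panel's -y edge (panel y = -40 mm, z = 0), the edge held by the balls; at jig z = 62 mm at the start. Axes as the panel's
- lever: pry lever lying on the mat along its own x: dark wood handle 100 mm long, 16 wide, 14 high (x -50 to +50 mm) and a flat steel blade 14 mm wide, 3 mm thick, flush with the underside, out to x = +112 mm. 70 to 120 g, balance point near x = +20 mm. Origin: middle of the handle's underside; z up as it lies
- lever_tip (a point): end of the lever's blade, at its underside (lever x = +112 mm, z = 0). Axes as the lever's
- mat: fixed black cutting mat, 200 (x) by 260 (y) by 3 mm, on which the lever and a brush lie. Origin: centre of its underside
- glass: fixed pale green glass sheet, 160 (x) by 130 (y) by 6 mm, on the table. Origin: centre of its underside
- brush: bystander: a paint brush, 190 mm, lying on the mat beside the lever, at its +x side
- chip_jar: bystander: glass jar, 56 mm across, 70 mm high; origin under its centre
- flask: bystander: pink flask, 66 mm across, 210 mm high; origin under its centre
- glue: bystander: white can, 48 mm across, 100 mm high; origin under its centre
- dish: bystander: white dish, 90 mm across, 25 mm high; origin under its centre
Not all that is in view belongs to the job. There is more than one size of the lever; the one meant has the size given above.

How it is judged (in metres and radians):
On the way, in this order (a step that is already met when the one before it is completed fails the run):
1. the hasp is swung back off the panel (beyond 2.2 rad) (value of joint hasp above 2.2 rad), for 0.1 s.
2. the panel's held edge is pried up at least 5 mm with the lever's tip under it and no finger on the panel (z of panel_edge in the frame of jig above 0.067 m and distance between lever_tip and panel_edge below 0.035 m and contact force between the fingers and panel below 0.1 N), for 0.1 s.
At the end, for the whole second after the job is handed in: the panel lies flat and still on the glass, mosaic up (within 0.06 rad), its centre within 45 mm (glass x) and 30 mm (glass y) of the glass's centre; the lever lies still on the mat, its handle's middle over the mat and less than 25 mm high; the hasp stands open beyond 2.2 rad (x of panel in the frame of glass between -0.045 and 0.045 m and y of panel in the frame of glass between -0.03 and 0.03 m and z of panel in the frame of glass between 0.003 and 0.009 m and angle between panel's own z axis and vertical below 0.06 rad and linear speed of each of panel, lever below 0.02 m/s and x of lever in the frame of mat between -0.1 and 0.1 m and y of lever in the frame of mat between -0.13 and 0.13 m and z of lever in the frame of mat below 0.025 m and value of joint hasp above 2.2 rad); the robot touches nothing.
It fails at once if the panel falls or is flung: faster than 0.7 m/s with no finger on it (linear speed of panel above 0.7 m/s and contact force between the fingers and panel below 0.05 N).
It fails at once if a bystander is moved more than 30 mm (distance of any of brush, chip_jar, flask, glue, dish from where it was at the start of the episode above 0.03 m).
It also fails if it takes over 64 s, if anything falls off the work surface, if the arm or the gripper's body presses on something with over 40 N, if the wrist force passes 120 N, or if a joint passes its speed limit or range.

### The arm

A 6-joint arm with a two-finger parallel gripper is mounted at the origin on the work surface. World frame = base frame: x ahead of the robot, y to its left, z up, the work surface at z = 0. Lengths are in m, angles in degrees, forces in N, time in s.
With the tool pointing down it reaches from about 0.4 to 0.825 m from the base axis. Payload 7 kg.
Tool frame: the origin (TCP) lies on the centre line of the jaws, within the pads' length; the fingertips stand 22 mm ahead of it and the grasp point (between the pads) lies 3 mm ahead of it; z points along the fingers, y is the line along which they close (so a half turn about z gives the same grasp; the last joint's range is limited). The gripper opens to 88 mm and grips with 3 to 60 N. Pads are 19 mm wide; open, the fingers measure 130 mm over their backs; the gripper's body (78 mm by 193 mm) begins 47 mm behind the grasp point.
Start: joints at [85.491, 20.546, 0.682, 0, -70.136, -16.507], TCP at [0.242, 0.63, 0.224] pointing down, gripper open.
Joint ranges: [-176.03, 176.03], [-82.01, 121.73], [-58.28, 71.71], [-173.87, 95.51], [-174.79, -0.11], [-173.66, 173.66]. Speed limits (degrees/s): [136.94, 136.94, 172.46, 180, 180, 180].

### API

Orientations are given as [roll, pitch, yaw] about the fixed x, y, z axes, in that order (R = Rz(yaw) Ry(pitch) Rx(roll)).
In Python, from plant import get_state, cams, r gives the robot as it stands.
- The arm moves only by the tool apply_moves, never from a script. Its argument "targets" is a list of rows, each an object with "dp": the shift along the world's x, y, z in m, a list of three; "yaw": the turn about the world's z in degrees. In form: [{"dp": [x, y, z], "yaw": yaw}, ...]. A call has 1 to 20 rows; each row is the pose to reach, as a shift and turn from the pose commanded when the call began; what a row does not reach only later rows make up. A row lasts 1/12 s, in which the tool goes at most 41.7 mm and 7.16 degrees, less where a joint would pass 70% of its speed; a pose out of reach is approached as far as the arm can. A call with a gripper value outside its range is refused whole. "grip" is the gripper command: -1 is fully open, 1 is shut, values between are in proportion, set as the call begins (left out, the last holds). The fingers move at their own pace and stop on an object; "squeeze" is the grip in N (left out, the last holds). Time passes only in rows, so rows that repeat a pose let the fingers close. It gives the time, the measured TCP pose, the force, the opening and the grip force at its end, in the units of the state.
- get_state(): the state, without advancing time (a new reading comes with each control period).
- cams.capture(name): name is "side" or "top"; returns a dict with "image" (480x640x3 uint8, red, green, blue), "range_z" (480x640 float32, m along the optical axis (not along the pixel's ray), 0 where there is no reading), "fx", "fy", "cx", "cy" (pixels), "R" (3x3) and "t" (3): a world point X has camera coordinates R X + t. Camera axes: x right, y down, z forward; pixel columns grow to the right and rows downward; lengths in m; the calibration is good to about 2 mm. A picture is of the moment at which its call begins.
- r.close_job(): hands the job in; it is judged then, once.
The state is a dict: "time_s": time; "joints": joint angles; "qd": joint speeds; "joint_torque": joint torques, N m; "tcp_pos": TCP position; "eef_rot": TCP orientation; "contact_force": force on the tool from outside, world axes, zero at the start; "moment": the same for the moment, N m; "gripper_width": finger opening in m; "gripper_force": force on a finger pad.
Only numpy, scipy, OpenCV 4.12 (cv2) and the standard library are available. Lean on these libraries where they do the work, as an engineer would, in place of code of your own. Each camera call takes 0.05 s, during which the arm holds its last target. There are 200 camera calls.

## Working session

There is one attempt and no reset: what is moved stays moved. The work goes in short steps, Python scripts to look and compute and a tool call to move; the robot and the scene stay as the last step left them, time stands still between calls to the robot, and variables do not carry over. Pictures are saved under pics/ and viewed, at most 10 in all, crops included, and the job is handed in when it is done.

Besides the shell and the picture viewer there is one more tool, called after ">>>" as a command line: name --argument value ..., lists and objects as JSON in quotes. apply_moves: Moves the arm, as the interface text tells. Its arguments: {"type":"object","properties":{"targets":{"type":"array","items":{"type":"object","properties":{"dp":{"type":"array","items":{"type":"number"}},"yaw":{"type":"number"}}}},"grip":{"type":"number"},"squeeze":{"type":"number"}},"required":["targets"]}

```bash
mkdir -p pics && ls
cat > h.py <<'E'
import numpy as np, cv2
from plant import get_state, cams, r
def cap(n):
    c=cams.capture(n); return c
def save(c,f,box=None,s=1):
    im=c["image"][:,:,::-1]
    if box: im=im[box[1]:box[3],box[0]:box[2]]
    cv2.imwrite("pics/"+f,cv2.resize(im,None,fx=s,fy=s,interpolation=cv2.INTER_CUBIC))
def ray(c,u,v,z):
    R=np.array(c["R"]);t=np.array(c["t"]);d=R.T@np.array([(u-c["cx"])/c["fx"],(v-c["cy"])/c["fy"],1]);o=-R.T@t
    return o+d*(z-o[2])/d[2]
def pts(c):
    v,u=np.mgrid[0:480,0:640];Z=c["range_z"];P=np.stack([(u-c["cx"])/c["fx"]*Z,(v-c["cy"])/c["fy"]*Z,Z],-1)
    return (P-np.array(c["t"]))@np.array(c["R"])
E
python3 - <<'E'
from h import *
print(get_state())
for n in("side","top"):
    c=cap(n);save(c,n+"0.png");R=np.array(c["R"]);print(n,-R.T@c["t"],R.round(3).tolist(),c["fx"],c["cx"],c["cy"]);np.savez(n+"0.npz",**c)
E
```

```text
pics
{'time_s': 0.0, 'joints': array([ 8.54910304e+01,  2.05909592e+01,  6.33735002e-01, -2.06868273e-02,
       -7.01350490e+01, -1.65069728e+01]), 'qd': array([ 0.07366287, -0.00239687,  0.00693589, -0.01897397, -0.05689833,
        0.07128226]), 'joint_torque': array([-2.32460166e-03, -5.82707226e+01,  2.93048573e+01,  6.99697763e+00,
        6.84289495e-03, -1.66046525e-04]), 'tcp_pos': array([0.24191826, 0.62963292, 0.22332598]), 'eef_rot': array([ 1.79906004e+02, -7.57496938e-03, -2.10229813e+01]), 'contact_force': array([0.02334202, 0.60180257, 0.00331898]), 'moment': array([-0.04315157, -0.02452093,  0.02374444]), 'gripper_force': 0.0, 'gripper_width': 0.08742740239652096}
side [-0.03828862 -0.73883123  0.62360199] [[0.762, -0.647, -0.023], [-0.353, -0.385, -0.853], [0.543, 0.658, -0.522]] 434.83944882881394 318.354304544558 250.87124900550037
top [ 0.33624759 -0.05884198  1.24810512] [[0.018, -1.0, -0.008], [-0.988, -0.016, -0.156], [0.156, 0.011, -0.988]] 561.5422871448367 326.3767950082991 241.11821894188097
```

View pics/top0.png

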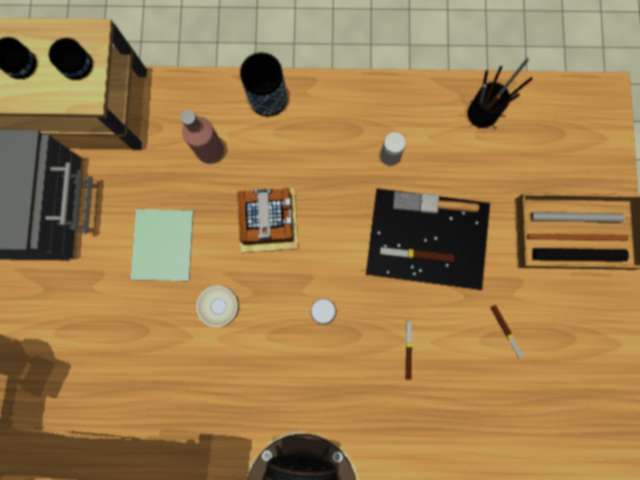

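View pics/side0.png

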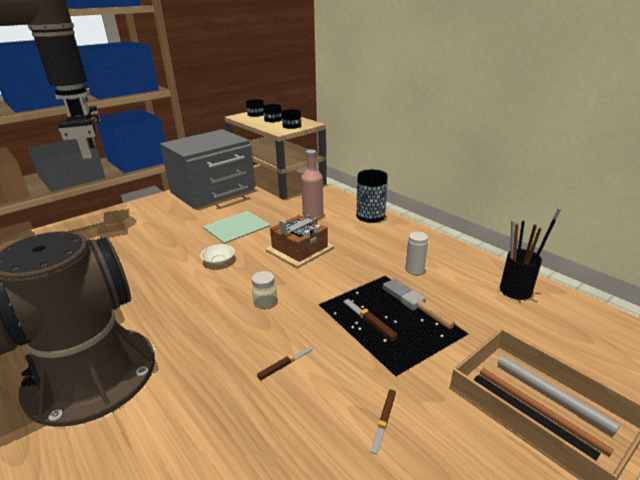

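Run:
```python
from h import *
c=dict(np.load("top0.npz"));P=pts(c)
im=c["image"];hsv=cv2.cvtColor(im,cv2.COLOR_RGB2HSV);H,S,V=[hsv[...,i].astype(int) for i in range(3)]
v,u=np.mgrid[0:480,0:640]
def box(a,b,x,y): return (u>=a)&(u<=b)&(v>=x)&(v<=y)
def rect(mask,z,nm):
    # mask pixels -> world points at height z -> minAreaRect (largest blob)
    n,l,st,_=cv2.connectedComponentsWithStats(mask.astype(np.uint8)); k=1+np.argmax(st[1:,4])
    yy,xx=np.nonzero(l==k); w=np.array([ray(c,a,b,z)[:2] for a,b in zip(xx,yy)],np.float32)
    r_=cv2.minAreaRect(w*1000); print(nm,len(xx),[np.round(q,1) for q in r_],'mean',w.mean(0).round(4)); return w
rect((H>35)&(H<90)&(S>25)&box(120,205,195,295),.006,'glass')
rect((V<60)&box(355,500,180,295),.003,'mat')
J=box(225,310,170,260)
for lo,hi in((.005,.016),(.064,.069),(.069,.074),(.084,.092),(.076,.083),(.095,.115)):
    m=J&(P[...,2]>lo)&(P[...,2]<hi); q=P[m]
    if len(q)>3: print(lo,hi,len(q),q.mean(0).round(4),cv2.minAreaRect((q[:,:2]*1000).astype(np.float32)))
M=box(372,465,243,270)
br=M&(H<25)&(S>90)&(V>40); steel=M&(S<60)&(V>110)
w=rect(br,.017,'handle');w=rect(steel,.006,'blade')
for nm,b,dark in(('A',box(400,420,315,385),1),('B',box(485,530,300,360),1)):
    m=b&((V<110)|((S<70)&(V>120))); rect(m,.01,nm); rect(b&(V<110),.014,nm+' handle')
# bystanders
for nm,b,lo in(('flask',box(175,230,100,165),.02),('jar',box(305,340,295,330),.05),('glue',box(375,410,128,170),.07),('dish',box(190,245,280,330),.01)):
    q=P[b&(P[...,2]>lo)&(P[...,2]<.25)];print(nm,len(q),q.min(0).round(3),q.max(0).round(3))
big=cv2.resize(im[170:300,220:500,::-1],None,fx=2.85,fy=2.85,interpolation=cv2.INTER_CUBIC);cv2.imwrite("pics/crop.png",big)
```

```text
glass 3974 [array([518.7, 323.7]), array([128.5, 158. ]), np.float64(89.8)] mean [0.5181 0.3238]
mat 7909 [array([ 543.4, -273.1]), array([255.7, 195.1]), np.float64(83.4)] mean [ 0.5326 -0.275 ]
0.005 0.016 690 [0.5472 0.0661 0.0093] ((590.95849609375, 84.26958465576172), (207.3717803955078, 178.4576873779297), 1.3257304430007935)
0.064 0.069 1025 [0.5759 0.0923 0.0669] ((577.87060546875, 88.51692199707031), (110.73368835449219, 112.84746551513672), 5.016988277435303)
0.069 0.074 835 [0.5759 0.0918 0.0709] ((578.1288452148438, 87.81815338134766), (111.56094360351562, 113.07101440429688), 5.0589776039123535)
0.084 0.092 65 [0.5785 0.0547 0.0863] ((578.8954467773438, 65.8837661743164), (108.05859375, 69.8125), 7.99714994430542)
0.076 0.083 401 [0.5846 0.0848 0.0788] ((577.1529541015625, 84.62157440185547), (109.93373107910156, 107.27910614013672), 4.958728790283203)
0.095 0.115 42 [0.524  0.0842 0.1066] ((524.4730224609375, 83.7564697265625), (5.739984035491943, 22.504831314086914), 2.9516732692718506)
handle 337 [array([ 504. , -275.9]), array([99.7, 22.9]), np.float64(86.5)] mean [ 0.5021 -0.2782]
blade 177 [array([ 511.8, -196.6]), array([59.6, 19.5]), np.float64(79.5)] mean [ 0.5109 -0.1959]
A 151 [array([ 269.5, -225.9]), array([ 8.6, 65.5]), np.float64(89.7)] mean [ 0.2677 -0.226 ]
A handle 151 [array([ 269.7, -225.3]), array([ 8.6, 65.3]), np.float64(89.7)] mean [ 0.268  -0.2255]
B 178 [array([ 363.6, -426.9]), array([69.1, 12.6]), np.float64(28.8)] mean [ 0.363  -0.4274]
B handle 178 [array([ 363.5, -425.7]), array([68.9, 12.6]), np.float64(28.8)] mean [ 0.3629 -0.4262]
flask 1412 [0.707 0.194 0.02 ] [0.772 0.259 0.215]
jar 437 [ 0.352 -0.065  0.064] [ 0.4   -0.016  0.077]
glue 443 [ 0.708 -0.21   0.07 ] [ 0.754 -0.164  0.106]
dish 886 [0.34  0.147 0.01 ] [0.426 0.234 0.031]
```

View pics/crop.png

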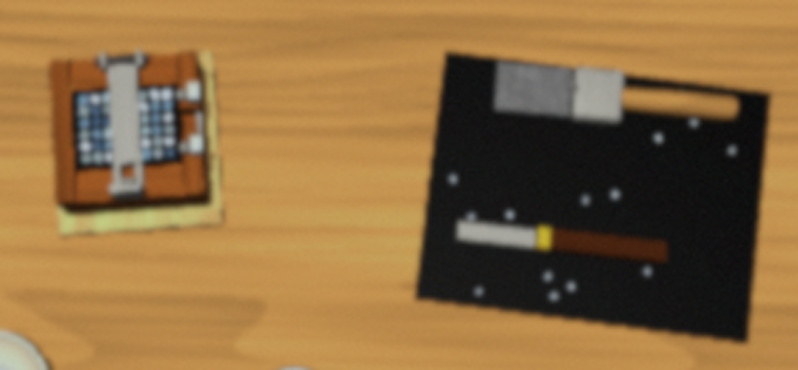

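The crop shows three lever candidates: the one on the mat at (417,255), with a handle of about 100 mm and a blade of about 60 mm, and two on the table at (408,350) and (507,332), with handles of about 66 mm. The one on the mat fits the sizes given. The jig is at (0.578, 0.088) with yaw 5°, and the hasp tab is at (0.5245, 0.0838), which agrees with the jig's geometry. I'll do the hasp first.

>>> apply_moves --targets '[{"dp": [0.02, -0.035, 0], "yaw": 3}, {"dp": [0.283, -0.546, -0.054], "yaw": 26}, {"dp": [0.283, -0.546, -0.054], "yaw": 26}, {"dp": [0.283, -0.546, -0.054], "yaw": 26}, {"dp": [0.283, -0.546, -0.054], "yaw": 26}, {"dp": [0.283, -0.546, -0.054], "yaw": 26}, {"dp": [0.283, -0.546, -0.054], "yaw": 26}, {"dp": [0.283, -0.546, -0.054], "yaw": 26}, {"dp": [0.283, -0.546, -0.054], "yaw": 26}, {"dp": [0.283, -0.546, -0.054], "yaw": 26}, {"dp": [0.283, -0.546, -0.054], "yaw": 26}, {"dp": [0.283, -0.546, -0.054], "yaw": 26}, {"dp": [0.283, -0.546, -0.054], "yaw": 26}, {"dp": [0.283, -0.546, -0.054], "yaw": 26}, {"dp": [0.283, -0.546, -0.054], "yaw": 26}, {"dp": [0.283, -0.546, -0.054], "yaw": 26}, {"dp": [0.283, -0.546, -0.054], "yaw": 26}, {"dp": [0.283, -0.546, -0.054], "yaw": 26}]' --grip 0.1

```text
time_s: 1.6
tcp_pos: [0.5249, 0.0837, 0.17]
eef_rot: [180.0, 0.0, 4.9]
contact_force: [-0.6, -0.5, 0.3]
gripper_width: 0.0395
gripper_force: 0.0
```

>>> apply_moves --targets '[{"dp": [0, 0, -0.02], "yaw": 0}, {"dp": [0, 0, -0.04], "yaw": 0}, {"dp": [0, 0, -0.055], "yaw": 0}, {"dp": [0, 0, -0.064], "yaw": 0}, {"dp": [0, 0, -0.064], "yaw": 0}, {"dp": [0, 0, -0.064], "yaw": 0}]'

```text
time_s: 2.1
tcp_pos: [0.525, 0.0849, 0.1065]
eef_rot: [180.0, 0.0, 5.1]
contact_force: [-0.7, -0.8, 0.4]
gripper_width: 0.0394
gripper_force: 0.0
```

>>> apply_moves --targets '[{"dp": [0, 0, 0], "yaw": 0}, {"dp": [0, 0, 0], "yaw": 0}, {"dp": [0, 0, 0], "yaw": 0}, {"dp": [0, 0, 0], "yaw": 0}, {"dp": [0, 0, 0], "yaw": 0}, {"dp": [0, 0, 0], "yaw": 0}]' --grip 1 --squeeze 6

```text
time_s: 2.6
tcp_pos: [0.526, 0.0843, 0.1073]
eef_rot: [-180.0, -0.1, 5.0]
contact_force: [0.3, 0.2, 6.1]
gripper_width: 0.0051
gripper_force: 3.2
```

Run:
```python
import numpy as np
p0=np.radians(9.87)
for d in np.linspace(0,115,17)[1:]:
    a=p0+np.radians(d); x=105.05*(np.cos(p0)-np.cos(a)); z=105.05*(np.sin(a)-np.sin(p0))
    print('{"dp": [%.4f, %.4f, %.4f], "yaw": 0},'%(x*np.cos(.0873)/1e3,x*np.sin(.0873)/1e3,z/1e3),end=' ')
```

```text
{"dp": [0.0031, 0.0003, 0.0128], "yaw": 0}, {"dp": [0.0077, 0.0007, 0.0251], "yaw": 0}, {"dp": [0.0138, 0.0012, 0.0368], "yaw": 0}, {"dp": [0.0213, 0.0019, 0.0476], "yaw": 0}, {"dp": [0.0302, 0.0026, 0.0573], "yaw": 0}, {"dp": [0.0401, 0.0035, 0.0659], "yaw": 0}, {"dp": [0.0511, 0.0045, 0.0731], "yaw": 0}, {"dp": [0.0628, 0.0055, 0.0790], "yaw": 0}, {"dp": [0.0752, 0.0066, 0.0833], "yaw": 0}, {"dp": [0.0881, 0.0077, 0.0860], "yaw": 0}, {"dp": [0.1012, 0.0089, 0.0870], "yaw": 0}, {"dp": [0.1143, 0.0100, 0.0864], "yaw": 0}, {"dp": [0.1272, 0.0111, 0.0842], "yaw": 0}, {"dp": [0.1397, 0.0122, 0.0804], "yaw": 0}, {"dp": [0.1517, 0.0133, 0.0750], "yaw": 0}, {"dp": [0.1629, 0.0143, 0.0682], "yaw": 0},
```

Run:
```python
from h import *
s=get_state();print(s["gripper_width"],s["gripper_force"],s["contact_force"],s["eef_rot"],s["joints"])
c=cap("side");save(c,"g1.png",(220,140,380,280),4)
```

```text
0.005118949072000061 3.1933409487828612 [0.3414841  0.18937908 6.05698734] [-1.79987789e+02 -1.15892262e-01  5.01065241e+00] [ 3.02337493e+01  1.34180492e+01 -2.63356277e+01  4.99494909e-02
 -5.01362874e+01  6.47449365e+01]
```

View pics/g1.png

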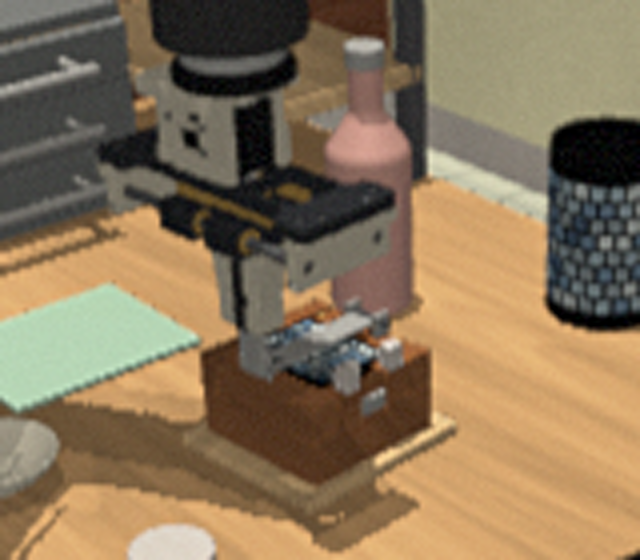

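Run:
```python
from h import *
c=cap("side");R=np.array(c["R"]);t=np.array(c["t"])
def proj(X):
    p=R@np.array(X)+t; return c["cx"]+c["fx"]*p[0]/p[2],c["cy"]+c["fy"]*p[1]/p[2]
for X in((.526,.0843,.085),(.526,.0843,.107),(.5245,.0838,.109),(.5245,.0838,.077)): 
    q=np.array(proj(X));print(X,q.round(1),((q-[220,140])*4).round())
P=pts(c);ca,sa=np.cos(.0873),np.sin(.0873)
for v in range(206,234,2):
    print(v,[tuple((int(1000*(ca*(p[0]-.578)+sa*(p[1]-.088))),int(1000*(-sa*(p[0]-.578)+ca*(p[1]-.088))),int(1000*p[2]))) for p in P[v,278:300:3]])
```

```text
(0.526, 0.0843, 0.085) [283.8 229.1] [255. 356.]
(0.526, 0.0843, 0.107) [283.2 221.6] [253. 326.]
(0.5245, 0.0838, 0.109) [282.8 221.2] [251. 325.]
(0.5245, 0.0838, 0.077) [283.7 232.1] [255. 368.]
206 [(-62, 4, 153), (-64, -10, 159), (-66, -23, 163), (-54, -21, 159), (-44, -20, 155), (-92, -87, 194), (-83, -87, 190), (-73, -86, 186)]
208 [(-63, 4, 148), (-64, -8, 153), (-65, -22, 157), (-53, -19, 152), (-47, -23, 151), (-90, -84, 187), (-85, -88, 186), (-76, -90, 184)]
210 [(-61, 6, 141), (-62, -6, 146), (-65, -21, 152), (-54, -19, 147), (-45, -20, 144), (-94, -88, 184), (-84, -87, 180), (-74, -87, 177)]
212 [(-60, 8, 134), (-63, -6, 141), (-63, -19, 145), (-53, -18, 141), (-43, -18, 137), (-93, -87, 178), (152, 181, -1), (160, 175, -2)]
214 [(-61, 8, 129), (-61, -3, 133), (-63, -17, 139), (-54, -18, 136), (-42, -16, 131), (130, 171, 3), (139, 167, 1), (54, 58, 69)]
216 [(-65, 3, 127), (-62, -4, 128), (-63, -17, 133), (-51, -14, 127), (-44, -18, 126), (123, 163, 1), (38, 53, 70), (44, 47, 70)]
218 [(-64, 5, 120), (-62, -4, 123), (-64, -18, 128), (-54, -18, 124), (-42, -15, 119), (24
[... 202 characters left out ...]
 (-65, -18, 118), (-53, -15, 111), (4, 40, 69), (8, 33, 70), (12, 24, 72), (10, 10, 77)]
224 [(-26, 55, 70), (-53, 8, 97), (-55, -5, 103), (-10, 36, 70), (-5, 29, 71), (-8, 13, 78), (-3, 6, 78), (3, 3, 77)]
226 [(-34, 45, 71), (-55, 7, 93), (-56, -6, 98), (-16, 29, 69), (-23, 8, 79), (-19, 1, 80), (-13, -3, 80), (-4, -5, 77)]
228 [(-39, 40, 68), (-55, 7, 87), (-55, -4, 91), (-43, -2, 85), (-29, 2, 78), (-24, -4, 79), (-17, -8, 77), (-4, -4, 71)]
230 [(-43, 35, 66), (-56, 6, 82), (-55, -3, 85), (-46, -5, 82), (-38, -7, 79), (-21, 0, 70), (-15, -5, 69), (-10, -10, 69)]
232 [(-51, 26, 66), (-47, 19, 67), (-57, -5, 80), (-48, -6, 77), (-29, 3, 66), (-31, -10, 72), (-24, -14, 70), (-18, -19, 70)]
```

>>> apply_moves --targets '[{"dp": [0, 0, 0.02], "yaw": 0}, {"dp": [0, 0, 0.04], "yaw": 0}, {"dp": [0, 0, 0.04], "yaw": 0}, {"dp": [0, 0, 0.04], "yaw": 0}]'

```text
time_s: 3.03
tcp_pos: [0.5256, 0.0842, 0.1473]
eef_rot: [-180.0, -0.1, 5.0]
contact_force: [-0.2, -0.4, -1.0]
gripper_width: 0.0006
gripper_force: 0.0
```

```bash
cat > m.py <<'E'
from h import *
def jig(P):
    ca,sa=np.cos(.0873),np.sin(.0873);d=P-np.array([.578,.088,0]);return np.stack([ca*d[...,0]+sa*d[...,1],-sa*d[...,0]+ca*d[...,1],d[...,2]],-1)*1000
def side(x0=-80,x1=-40,y0=-70,y1=70,z0=72,z1=260):
    c=cap("side");Q=jig(pts(c));m=(Q[...,0]>x0)&(Q[...,0]<x1)&(abs(Q[...,1]-(y0+y1)/2)<(y1-y0)/2)&(Q[...,2]>z0)&(Q[...,2]<z1);return c,Q,m
E
python3 - <<'E'
from m import *
s=get_state();print(s["tcp_pos"],s["gripper_width"],s["gripper_force"],s["contact_force"])
c,Q,m=side()
for z in range(75,240,5):
    q=Q[m&(abs(Q[...,2]-z)<2.5)]
    if len(q): print(z,len(q),q[:,:2].min(0).round(),q[:,:2].max(0).round())
save(c,"g2.png",(220,120,380,260),4)
E
```

```text
[0.52557854 0.08418268 0.14726688] 0.0006177406144691858 0.0 [-0.20217597 -0.43714502 -1.0158418 ]
75 8 [-56. -10.] [-44.  15.]
80 17 [-57.  -9.] [-40.  14.]
85 12 [-58.  -8.] [-44.  12.]
90 11 [-57.  -9.] [-51.  12.]
95 14 [-58. -10.] [-51.  13.]
100 11 [-57. -10.] [-53.  11.]
105 13 [-58.  -9.] [-50.  11.]
110 12 [-56.  -8.] [-50.  15.]
150 5 [-64. -14.] [-49.  10.]
155 23 [-67. -19.] [-43.  11.]
160 31 [-67. -18.] [-43.  19.]
165 26 [-66. -17.] [-40.  15.]
170 27 [-67. -17.] [-44.  15.]
175 29 [-67. -18.] [-46.  15.]
180 28 [-67. -19.] [-47.  20.]
185 32 [-66. -21.] [-42.  20.]
190 27 [-66. -21.] [-44.  15.]
195 33 [-66. -23.] [-44.  21.]
200 28 [-68. -23.] [-47.  20.]
205 12 [-67. -23.] [-49.  -6.]
210 6 [-68. -25.] [-62. -16.]
215 5 [-68. -34.] [-53. -27.]
220 5 [-79. -34.] [-54. -31.]
225 10 [-68. -35.] [-56. -32.]
230 8 [-79. -36.] [-62.  59.]
235 13 [-80. -36.] [-64.  66.]
```

View pics/g2.png

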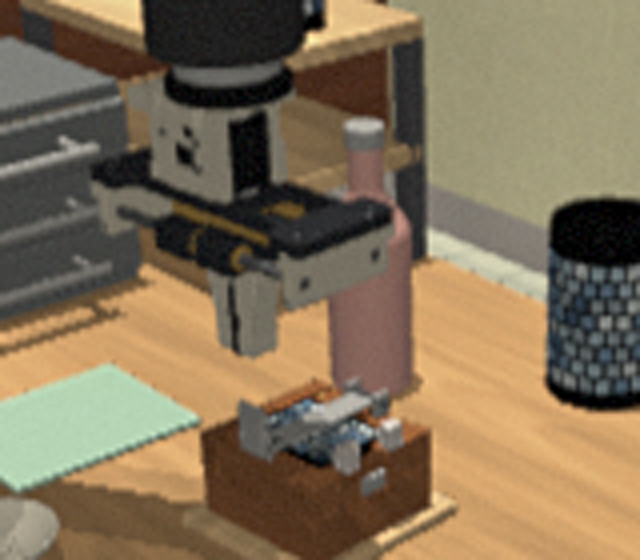

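The range data show the fingertips about 2–4 mm above the reported TCP z, not 22 mm below it. The tool therefore stands about 24 mm higher than the reading says, and the fingers closed above the tab. I'll apply that correction and redo the grasp.

>>> apply_moves --targets '[{"dp": [0, 0, 0], "yaw": 0}, {"dp": [0, 0, 0], "yaw": 0}, {"dp": [0, 0, 0], "yaw": 0}, {"dp": [0, 0, 0], "yaw": 0}, {"dp": [0, 0, -0.02], "yaw": 0}, {"dp": [0, 0, -0.04], "yaw": 0}, {"dp": [0, 0, -0.055], "yaw": 0}, {"dp": [0, 0, -0.064], "yaw": 0}, {"dp": [0, 0, -0.064], "yaw": 0}, {"dp": [0, 0, -0.064], "yaw": 0}]' --grip 0.1

```text
time_s: 3.92
tcp_pos: [0.5251, 0.084, 0.0821]
eef_rot: [180.0, 0.0, 5.0]
contact_force: [0.3, -0.2, 0.1]
gripper_width: 0.0394
gripper_force: 0.0
```

>>> apply_moves --targets '[{"dp": [0, 0, 0], "yaw": 0}, {"dp": [0, 0, 0], "yaw": 0}, {"dp": [0, 0, 0], "yaw": 0}, {"dp": [0, 0, 0], "yaw": 0}, {"dp": [0, 0, 0], "yaw": 0}, {"dp": [0, 0, 0], "yaw": 0}]' --grip 1 --squeeze 6

```text
time_s: 4.42
tcp_pos: [0.5256, 0.0858, 0.0831]
eef_rot: [-179.8, -0.1, 5.0]
contact_force: [-3.0, 8.9, 2.4]
gripper_width: 0.0223
gripper_force: 6.0
```

>>> apply_moves --targets '[{"dp": [0.0031, 0.0013, 0.0128], "yaw": 0}, {"dp": [0.0077, 0.0017, 0.0251], "yaw": 0}, {"dp": [0.0138, 0.0022, 0.0368], "yaw": 0}, {"dp": [0.0213, 0.0029, 0.0476], "yaw": 0}, {"dp": [0.0302, 0.0036, 0.0573], "yaw": 0}, {"dp": [0.0401, 0.0045, 0.0659], "yaw": 0}, {"dp": [0.0511, 0.0055, 0.0731], "yaw": 0}, {"dp": [0.0628, 0.0065, 0.079], "yaw": 0}, {"dp": [0.0752, 0.0076, 0.0833], "yaw": 0}, {"dp": [0.0881, 0.0087, 0.086], "yaw": 0}, {"dp": [0.1012, 0.0099, 0.087], "yaw": 0}, {"dp": [0.1143, 0.011, 0.0864], "yaw": 0}, {"dp": [0.1272, 0.0121, 0.0842], "yaw": 0}, {"dp": [0.1397, 0.0132, 0.0804], "yaw": 0}, {"dp": [0.1517, 0.0143, 0.075], "yaw": 0}, {"dp": [0.1629, 0.0153, 0.0682], "yaw": 0}, {"dp": [0.1629, 0.0153, 0.0682], "yaw": 0}]'

```text
time_s: 5.83
tcp_pos: [0.6907, 0.1005, 0.1495]
eef_rot: [-180.0, -0.1, 5.0]
contact_force: [1.0, 6.1, 3.0]
gripper_width: 0.0215
gripper_force: 6.0
```

>>> apply_moves --targets '[{"dp": [0, 0, 0], "yaw": 0}, {"dp": [0, 0, 0], "yaw": 0}, {"dp": [0, 0, 0], "yaw": 0}, {"dp": [0, 0, 0], "yaw": 0}, {"dp": [0, 0, 0.03], "yaw": 0}, {"dp": [-0.01, -0.01, 0.06], "yaw": 0}, {"dp": [-0.03, -0.04, 0.08], "yaw": 0}, {"dp": [-0.06, -0.08, 0.09], "yaw": -7}, {"dp": [-0.09, -0.11, 0.09], "yaw": -14}, {"dp": [-0.12, -0.14, 0.09], "yaw": -21}]' --grip 0.1

```text
time_s: 6.67
tcp_pos: [0.5743, -0.0344, 0.2413]
eef_rot: [-180.0, -0.1, -16.3]
contact_force: [0.1, 0.1, -0.4]
gripper_width: 0.0395
gripper_force: 0.0
```

Run:
```python
from m import *
print(get_state()["tcp_pos"])
c,Q,m=side(20,200,-15,15,60,220)
for x in range(30,190,10):
    q=Q[m&(abs(Q[...,0]-x)<5)]
    if len(q)>2: print(x,len(q),q[:,1:].min(0).round(),q[:,1:].max(0).round())
```

```text
[ 0.57427003 -0.03444487  0.24131294]
30 10 [-12.  68.] [13. 71.]
40 29 [-15.  65.] [15. 84.]
50 44 [-14.  65.] [15. 84.]
60 17 [-7. 67.] [14. 85.]
70 25 [-12.  83.] [12. 92.]
80 17 [-8. 88.] [14. 95.]
90 21 [-9. 90.] [13. 98.]
100 20 [-11.  94.] [ 14. 102.]
110 19 [ -9. 100.] [ 11. 109.]
120 22 [-10. 103.] [ 13. 112.]
130 14 [-10. 108.] [ 14. 116.]
140 21 [ -7. 108.] [ 14. 118.]
150 42 [-9. 87.] [ 12. 120.]
160 5 [-8. 87.] [ 8. 99.]
```

>>> apply_moves --targets '[{"dp": [-0.01, -0.035, -0.01], "yaw": -7}, {"dp": [-0.02, -0.07, -0.03], "yaw": -14}, {"dp": [-0.03, -0.105, -0.05], "yaw": -21}, {"dp": [-0.04, -0.14, -0.07], "yaw": -28}, {"dp": [-0.05, -0.175, -0.09], "yaw": -35}, {"dp": [-0.06, -0.21, -0.11], "yaw": -42}, {"dp": [-0.063, -0.227, -0.13], "yaw": -49}, {"dp": [-0.063, -0.227, -0.15], "yaw": -56}, {"dp": [-0.063, -0.227, -0.17], "yaw": -63}, {"dp": [-0.063, -0.227, -0.18], "yaw": -70}, {"dp": [-0.063, -0.227, -0.19], "yaw": -77}, {"dp": [-0.063, -0.227, -0.19], "yaw": -79.6}, {"dp": [-0.063, -0.227, -0.19], "yaw": -79.6}, {"dp": [-0.063, -0.227, -0.19], "yaw": -79.6}]'

```text
time_s: 7.88
tcp_pos: [0.5124, -0.2602, 0.0506]
eef_rot: [-180.0, -0.0, -95.5]
contact_force: [-0.3, -0.1, 0.4]
gripper_width: 0.0398
gripper_force: 0.0
```

Run:
```python
from m import *
s=get_state();print(s["tcp_pos"],s["eef_rot"])
# frame of lever: origin handle middle estimate, u along lever, w across
o=np.array([.504,-.276]);h=np.radians(84.4);e=np.array([np.cos(h),np.sin(h)]);n=np.array([-e[1],e[0]])
c=cap("side");P=pts(c);d=P[...,:2]-o;U=(d@e)*1000;W=(d@n)*1000;Z=P[...,2]*1000
g=(abs(U-8)<35)&(abs(W)<60)&(Z>25)&(Z<160)
for z in range(30,110,6):
    k=g&(abs(Z-z)<3)
    if k.sum(): print(z,k.sum(),'U',U[k].min().round(),U[k].max().round(),'W',np.percentile(W[k],[0,25,50,75,100]).round())
hsv=cv2.cvtColor(c["image"],cv2.COLOR_RGB2HSV).astype(int)
k=(abs(U)<130)&(abs(W)<20)&(Z>6)&(Z<22)
for a in range(-70,130,10):
    q=k&(abs(U-a)<5)
    if q.sum()>1: print(a,q.sum(),W[q].min().round(),W[q].max().round(),Z[q].max().round())
save(c,"l1.png",(300,210,500,360),4)
```

```text
[ 0.51238933 -0.26024945  0.05057415] [-1.79998367e+02 -1.11322033e-02 -9.54958210e+01]
54 20 U 5.0 27.0 W [-39. -27. -26. -24.  27.]
60 51 U 4.0 26.0 W [-41. -26. -23.  30.  31.]
66 60 U 3.0 27.0 W [-41. -27.  14.  29.  32.]
72 57 U 3.0 27.0 W [-39. -27.  17.  29.  31.]
78 54 U 4.0 26.0 W [-42. -26.  14.  30.  33.]
84 60 U 3.0 25.0 W [-41. -27. -24.  30.  33.]
90 50 U 4.0 23.0 W [-42. -30. -24.  26.  35.]
96 49 U 4.0 21.0 W [-45. -30. -25.  30.  36.]
102 39 U 3.0 25.0 W [-45. -34. -29.  33.  37.]
108 20 U 3.0 26.0 W [-45. -36. -31. -29.  38.]
-50 35 -4.0 12.0 18.0
-40 41 -5.0 12.0 19.0
-30 39 -5.0 13.0 19.0
-20 35 -4.0 12.0 18.0
-10 39 -5.0 13.0 19.0
0 34 -6.0 13.0 20.0
10 34 -6.0 12.0 19.0
20 34 -4.0 11.0 18.0
30 33 -4.0 12.0 19.0
40 36 -4.0 13.0 19.0
50 18 -1.0 12.0 19.0
60 7 -3.0 11.0 8.0
70 11 -4.0 11.0 8.0
80 11 -3.0 12.0 9.0
90 4 -2.0 10.0 8.0
100 11 -4.0 11.0 8.0
110 6 -4.0 9.0 8.0
```

View pics/l1.png

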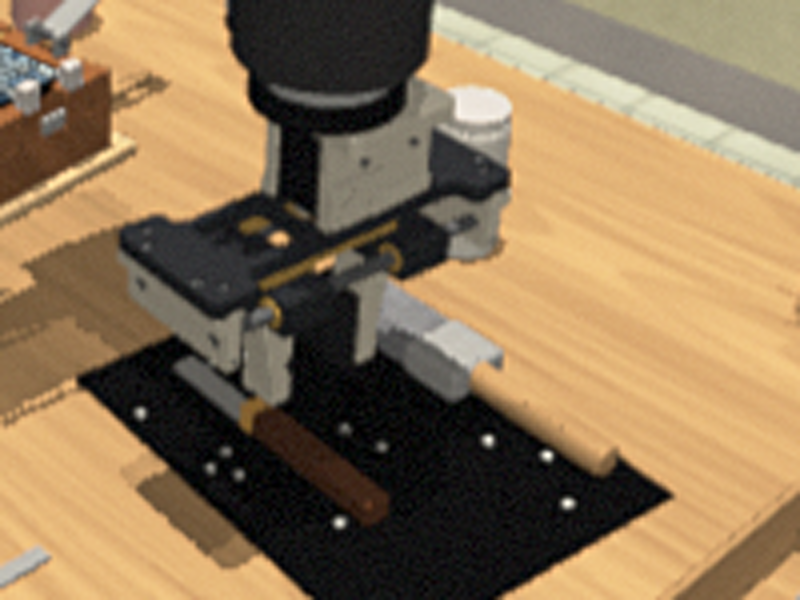

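The picture shows the lever under the −x finger, and the TCP reading is about 8 mm off the target I intended. I'll shift, lower and close on the handle.

>>> apply_moves --targets '[{"dp": [-0.01, -0.0075, 0], "yaw": 0}, {"dp": [-0.01, -0.0075, -0.015], "yaw": 0}, {"dp": [-0.01, -0.0075, -0.03], "yaw": 0}, {"dp": [-0.01, -0.0075, -0.04], "yaw": 0}, {"dp": [-0.01, -0.0075, -0.046], "yaw": 0}, {"dp": [-0.01, -0.0075, -0.046], "yaw": 0}, {"dp": [-0.01, -0.0075, -0.046], "yaw": 0}]'

```text
time_s: 8.52
tcp_pos: [0.5025, -0.2677, 0.0045]
eef_rot: [180.0, -0.0, -95.6]
contact_force: [0.2, 0.4, 0.1]
gripper_width: 0.0396
gripper_force: 0.0
```

>>> apply_moves --targets '[{"dp": [0, 0, 0], "yaw": 0}, {"dp": [0, 0, 0], "yaw": 0}, {"dp": [0, 0, 0], "yaw": 0}, {"dp": [0, 0, 0], "yaw": 0}, {"dp": [0, 0, 0], "yaw": 0}, {"dp": [0, 0, 0], "yaw": 0}]' --grip 1 --squeeze 25

```text
time_s: 9.02
tcp_pos: [0.5028, -0.2676, 0.0048]
eef_rot: [-180.0, -0.0, -95.6]
contact_force: [-0.0, 0.4, 3.4]
gripper_width: 0.0158
gripper_force: 25.0
```

>>> apply_moves --targets '[{"dp": [0, 0, 0.01], "yaw": 0}, {"dp": [0, 0, 0.03], "yaw": 0}, {"dp": [0, 0, 0.055], "yaw": 0}, {"dp": [0.01, 0.02, 0.075], "yaw": 3}, {"dp": [0.025, 0.05, 0.085], "yaw": 6}, {"dp": [0.04, 0.08, 0.085], "yaw": 9}, {"dp": [0.055, 0.11, 0.085], "yaw": 10.6}, {"dp": [0.07, 0.14, 0.08], "yaw": 10.6}, {"dp": [0.085, 0.165, 0.07], "yaw": 10.6}, {"dp": [0.091, 0.177, 0.06], "yaw": 10.6}, {"dp": [0.091, 0.177, 0.0545], "yaw": 10.6}, {"dp": [0.091, 0.177, 0.0545], "yaw": 10.6}, {"dp": [0.091, 0.177, 0.0545], "yaw": 10.6}]'

```text
time_s: 10.1
tcp_pos: [0.5925, -0.0912, 0.0586]
eef_rot: [179.9, -0.0, -85.0]
contact_force: [-0.8, -0.5, -0.9]
gripper_width: 0.0157
gripper_force: 25.0
```

```bash
cat > lev.py <<'E'
from m import *
s=get_state();print(s["tcp_pos"],s["eef_rot"],s["contact_force"],s["gripper_width"])
c=cap("side");Q=jig(pts(c));X,Y,Z=[Q[...,i] for i in range(3)]
hsv=cv2.cvtColor(c["image"],cv2.COLOR_RGB2HSV).astype(int)
k=(abs(X)<30)&(Y<-58)&(Y>-240)&(Z>35)&(Z<85)
for a in range(-235,-55,8):
    q=k&(abs(Y-a)<4)
    if q.sum()>1: print('y',a,q.sum(),'x',X[q].min().round(1),X[q].max().round(1),'z',Z[q].min().round(1),Z[q].max().round(1))
q=(abs(X)<14)&(abs(Y+54)<4)&(Z>45)&(Z<66);print('lip',q.sum(),X[q].min(),X[q].max(),Z[q].max())
q=(abs(X)<32)&(abs(Y+52.5)<4.5)&(Z>80)&(Z<95);print('hous x',np.sort(X[q]).round(),Z[q].max())
q=(abs(X)<20)&(abs(Y-48)<4)&(Z>60)&(Z<80);print('wall+y z',np.median(Z[q]))
c2=cap("top");Q2=jig(pts(c2));X,Y,Z=[Q2[...,i] for i in range(3)]
q=(abs(X)<40)&(Y<-45)&(Y>-60)&(Z>80)&(Z<95);print('top hous x',np.sort(X[q]).round(),'y',Y[q].min(),Y[q].max())
for a in range(-130,-60,8):
    q=(abs(X)<30)&(abs(Y-a)<4)&(Z>45)&(Z<85)
    if q.sum()>1: print('top y',a,q.sum(),'x',X[q].min().round(1),X[q].max().round(1),'z',Z[q].min().round(1),Z[q].max().round(1))
E
python3 lev.py; python3 -c "
from h import *
c=cap('side');save(c,'i1.png',(250,190,400,300),5)"
```

```text
[ 0.59253999 -0.09116465  0.05859538] [ 1.79902395e+02 -9.04627345e-03 -8.50229827e+01] [-0.78621798 -0.54734482 -0.94150085] 0.015662461349087914
y -235 40 x -11.5 7.2 z 57.0 73.4
y -227 19 x -11.5 1.8 z 59.2 72.4
y -219 22 x -11.9 2.7 z 59.0 72.5
y -211 25 x -12.6 5.0 z 58.5 72.0
y -203 22 x -11.7 2.4 z 59.7 72.5
y -195 44 x -26.7 18.1 z 60.1 84.9
y -187 77 x -27.9 20.5 z 59.1 84.7
y -179 34 x -28.5 7.5 z 65.2 84.4
y -171 17 x -28.5 -23.8 z 65.8 83.8
y -147 6 x -10.5 -8.5 z 57.5 64.8
y -139 3 x -12.6 -7.9 z 57.8 60.4
y -131 2 x -10.3 -7.3 z 57.5 58.5
y -123 2 x -9.2 -7.6 z 57.7 57.8
y -115 2 x -9.5 -8.8 z 57.5 59.6
y -107 2 x -9.9 -8.7 z 57.6 60.0
y -99 3 x -9.6 -8.4 z 57.5 59.9
y -91 2 x -11.1 -10.5 z 59.3 61.3
lip 16 -13.353000605747932 2.2646151154386676 58.088180716182436
hous x [-27. -26. -25. -25. -25. -23. -22. -22. -22. -20. -18. -17. -17. -17.
 -15. -15. -14.] 87.89354512964626
wall+y z 70.6949515495747
top hous x [-27. -26. -25. -25. -24. -24. -23. -23. -23. -22. -22. -22. -21. -21.
 -20. -20. -20. -19. -17. -17. -17. -16. -16. -16. -15. -14. -14.  14.
  14.  14.  14.  15.  15.  16.  16.  16.  17.  17.  17.  18.  19.  19.
  19.  20.  21.  22.  22.  22.  23.  23.  24.  25.  25.  25.  26.  26.
  27.  27.] y -57.01668230764721 -46.703886940508276
top y -130 24 x -9.7 5.3 z 55.4 64.5
top y -122 24 x -8.7 4.8 z 54.8 62.8
top y -114 25 x -9.4 4.1 z 55.2 62.6
top y -106 24 x -8.8 5.2 z 54.1 63.0
top y -98 25 x -9.7 5.1 z 56.6 63.8
top y -90 26 x -8.4 5.9 z 54.7 63.6
top y -82 21 x -7.6 4.0 z 51.1 62.8
top y -74 3 x -6.8 -2.6 z 57.8 58.6
```

View pics/i1.png

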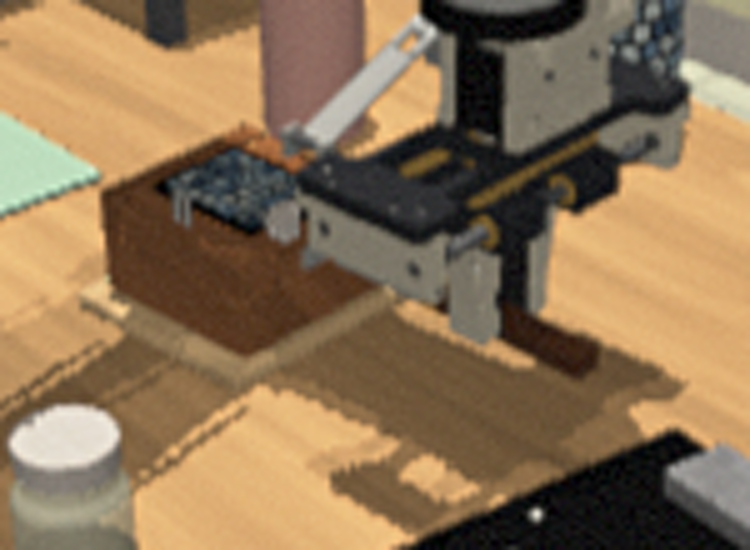

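>>> apply_moves --targets '[{"dp": [0.002, 0, 0.0008], "yaw": 0}, {"dp": [0.0018, 0.003, 0.0008], "yaw": 0}, {"dp": [0.0012, 0.01, 0.0008], "yaw": 0}, {"dp": [0.0005, 0.018, 0.0008], "yaw": 0}, {"dp": [-0.0002, 0.026, 0.0008], "yaw": 0}, {"dp": [-0.0007, 0.032, 0.0008], "yaw": 0}, {"dp": [-0.0007, 0.032, 0.0008], "yaw": 0}]'

```text
time_s: 10.83
tcp_pos: [0.5927, -0.0571, 0.0598]
eef_rot: [-180.0, 0.0, -84.9]
contact_force: [0.2, -1.2, 0.2]
gripper_width: 0.016
gripper_force: 25.0
```

>>> apply_moves --targets '[{"dp": [-0.0006, 0.004, -0.0005], "yaw": 0}, {"dp": [-0.0011, 0.009, -0.0005], "yaw": 0}, {"dp": [-0.0016, 0.015, -0.0005], "yaw": 0}, {"dp": [-0.0022, 0.02, -0.0005], "yaw": 0}, {"dp": [-0.0022, 0.02, -0.0005], "yaw": 0}, {"dp": [-0.0022, 0.02, -0.0005], "yaw": 0}]'

```text
time_s: 11.33
tcp_pos: [0.5905, -0.0382, 0.0592]
eef_rot: [-180.0, -0.0, -85.0]
contact_force: [0.4, 0.9, -1.9]
gripper_width: 0.0157
gripper_force: 25.0
```

>>> apply_moves --targets '[{"dp": [0, 0, -0.002], "yaw": 0}, {"dp": [0, 0, -0.004], "yaw": 0}, {"dp": [0, 0, -0.006], "yaw": 0}, {"dp": [0, 0, -0.008], "yaw": 0}, {"dp": [0, 0, -0.01], "yaw": 0}, {"dp": [0, 0, -0.012], "yaw": 0}, {"dp": [0, 0, -0.014], "yaw": 0}, {"dp": [0, 0, -0.016], "yaw": 0}, {"dp": [0, 0, -0.018], "yaw": 0}, {"dp": [0, 0, -0.018], "yaw": 0}]'

```text
time_s: 12.17
tcp_pos: [0.5906, -0.0385, 0.0409]
eef_rot: [-180.0, 0.0, -85.0]
contact_force: [1.0, -2.1, 2.9]
gripper_width: 0.0159
gripper_force: 25.0
```

```bash
cat > pan.py <<'E'
from m import *
s=get_state();print(s["tcp_pos"],s["contact_force"],s["gripper_width"])
for n in("top","side"):
    c=cap(n);Q=jig(pts(c));X,Y,Z=[Q[...,i] for i in range(3)]
    print(n,'wall+y',np.median(Z[(abs(X)<28)&(abs(Y-49)<4)&(Z>60)&(Z<80)]).round(1),[(a,k.sum(),np.median(Z[k]).round(1)) for a in range(-36,40,12) for k in [(abs(X)<24)&(abs(Y-a)<4)&(Z>60)&(Z<95)] if k.sum()])
E
python3 pan.py
```

```text
[ 0.59060816 -0.03852054  0.04087189] [ 0.95303783 -2.13371964  2.88346565] 0.015868283242191084
top wall+y 69.3 [(-36, np.int64(85), np.float64(71.1)), (-24, np.int64(75), np.float64(73.0)), (-12, np.int64(75), np.float64(74.8)), (0, np.int64(69), np.float64(77.4)), (12, np.int64(65), np.float64(79.4)), (24, np.int64(62), np.float64(81.2)), (36, np.int64(39), np.float64(82.6))]
side wall+y 70.0 [(0, np.int64(6), np.float64(77.5)), (12, np.int64(20), np.float64(80.8)), (24, np.int64(32), np.float64(82.3)), (36, np.int64(24), np.float64(84.7))]
```

The range shows the panel tipping the wrong way: its +y edge is lifting, because the tip is too deep at y ≈ −24 and pushes it up about the balls. I'll draw the lever back so the tip sits only about 2 mm under the −y edge, then pry while feeding it in.

>>> apply_moves --targets '[{"dp": [0.0002, -0.002, -0.0005], "yaw": 0}, {"dp": [0.0004, -0.004, -0.001], "yaw": 0}, {"dp": [0.0005, -0.006, -0.0015], "yaw": 0}, {"dp": [0.0007, -0.008, -0.002], "yaw": 0}, {"dp": [0.0009, -0.01, -0.0024], "yaw": 0}, {"dp": [0.0011, -0.012, -0.0027], "yaw": 0}, {"dp": [0.0012, -0.0138, -0.003], "yaw": 0}, {"dp": [0.0012, -0.0138, -0.003], "yaw": 0}, {"dp": [0.0012, -0.0138, -0.003], "yaw": 0}]'

```text
time_s: 13.02
tcp_pos: [0.5915, -0.0527, 0.038]
eef_rot: [180.0, -0.0, -85.0]
contact_force: [-0.6, 0.5, 1.6]
gripper_width: 0.0155
gripper_force: 25.0
```

```bash
python3 pan.py
python3 - <<'E'
import numpy as np
h,G=8.5,104
for d,yt in((0.8,-38.5),(1.5,-38.3),(2.5,-37.7),(3.5,-37),(4.5,-36),(5.5,-34.7),(6.5,-33),(7.5,-31.5),(8.5,-30),(9.5,-28.7),(10.5,-27.7),(11.5,-27),(12.3,-26.5)):
    dz=62+d*(40-yt)/80-56; dy=yt+56; L=np.sqrt(dy*dy+dz*dz-9); a=np.arctan2(dz,dy)-np.arctan2(3,L); D=G-L
    y=-56-D*np.cos(a)-h*np.sin(a); z=56-D*np.sin(a)+h*np.cos(a)-6.7
    print(d,yt,'a',np.degrees(a).round(1),'TCP y,z',y.round(1),z.round(1),'end z',(56-(D+58)*np.sin(a)).round(1))
E
```

```text
[ 0.59148891 -0.05272819  0.03798542] [-0.64532008  0.52893108  1.55697917] 0.015452559313816474
top wall+y 68.1 [(-36, np.int64(78), np.float64(69.8)), (-24, np.int64(73), np.float64(69.3)), (-12, np.int64(72), np.float64(69.6)), (0, np.int64(67), np.float64(70.2)), (12, np.int64(63), np.float64(69.7)), (24, np.int64(47), np.float64(69.6)), (36, np.int64(50), np.float64(69.1))]
side wall+y 70.5 [(-12, np.int64(6), np.float64(70.9)), (0, np.int64(11), np.float64(71.2)), (12, np.int64(28), np.float64(70.9)), (24, np.int64(26), np.float64(70.6)), (36, np.int64(25), np.float64(70.4))]
0.8 -38.5 a 12.0 TCP y,z -141.4 39.9 end z 26.2
1.5 -38.3 a 13.9 TCP y,z -140.6 37.1 end z 21.7
2.5 -37.7 a 16.2 TCP y,z -139.1 34.1 end z 16.4
3.5 -37 a 18.1 TCP y,z -137.6 31.6 end z 12.2
4.5 -36 a 19.5 TCP y,z -135.9 30.0 end z 9.3
5.5 -34.7 a 20.4 TCP y,z -134.1 29.3 end z 7.8
6.5 -33 a 20.8 TCP y,z -132.2 29.5 end z 7.7
7.5 -31.5 a 21.2 TCP y,z -130.5 29.6 end z 7.4
8.5 -30 a 21.4 TCP y,z -128.8 29.8 end z 7.4
9.5 -28.7 a 21.8 TCP y,z -127.3 29.9 end z 7.2
10.5 -27.7 a 22.4 TCP y,z -126.0 29.7 end z 6.5
11.5 -27 a 23.1 TCP y,z -124.8 29.2 end z 5.3
12.3 -26.5 a 23.7 TCP y,z -123.9 28.8 end z 4.4
```

>>> apply_moves --targets '[{"dp": [-0.0001, 0.0008, -0.0013], "yaw": 0}, {"dp": [-0.0001, 0.0015, -0.0026], "yaw": 0}, {"dp": [-0.0002, 0.0023, -0.0039], "yaw": 0}, {"dp": [-0.0002, 0.003, -0.0052], "yaw": 0}, {"dp": [-0.0003, 0.0038, -0.0064], "yaw": 0}, {"dp": [-0.0003, 0.0038, -0.0064], "yaw": 0}]'

```text
time_s: 13.62
tcp_pos: [0.5911, -0.0491, 0.0313]
eef_rot: [179.9, -0.0, -85.0]
contact_force: [-0.0, -5.6, -0.1]
gripper_width: 0.0159
gripper_force: 25.0
```

```bash
python3 pan.py
```

```text
[ 0.59106927 -0.04912751  0.03129305] [-0.03222564 -5.63751611 -0.10943204] 0.01587273269626762
top wall+y 67.2 [(-36, np.int64(72), np.float64(70.0)), (-24, np.int64(71), np.float64(70.2)), (-12, np.int64(67), np.float64(70.2)), (0, np.int64(65), np.float64(70.3)), (12, np.int64(59), np.float64(69.5)), (24, np.int64(49), np.float64(69.6)), (36, np.int64(45), np.float64(69.4))]
side wall+y 70.8 [(-12, np.int64(6), np.float64(70.8)), (0, np.int64(14), np.float64(71.1)), (12, np.int64(30), np.float64(71.2)), (24, np.int64(20), np.float64(70.9)), (36, np.int64(23), np.float64(70.6))]
```

Run:
```python
from m import *
c=cap("top");Q=jig(pts(c));X,Y,Z=[Q[...,i] for i in range(3)]
for a in range(-100,-30,4):
    q=(abs(X)<5)&(abs(Y-a)<2)&(Z>30)
    if q.sum(): print(a,q.sum(),np.sort(Z[q]).round()[::max(1,q.sum()//8)])
R=np.array(c["R"]);t=np.array(c["t"]);p=R@[.578,.03,.06]+t;u=int(c["cx"]+c["fx"]*p[0]/p[2]);v=int(c["cy"]+c["fy"]*p[1]/p[2]);print(u,v)
save(c,"p1.png",(u-50,v-38,u+50,v+37),8)
```

```text
-100 23 [ 54. 470. 472. 473. 473. 473. 474. 474. 475. 475. 475. 476.]
-96 29 [ 41.  45.  48.  50. 471. 472. 472. 473. 474. 476.]
-92 25 [ 45.  46.  49. 457. 470. 471. 472. 473. 473.]
-88 25 [ 44.  46.  52. 454. 456. 456. 457. 458. 459.]
-84 21 [ 45.  49.  52.  54. 454. 455. 456. 457. 457. 458. 460.]
-80 27 [ 46.  47.  53. 456. 456. 457. 457. 458. 459.]
-76 27 [ 48.  51.  54. 455. 456. 456. 457. 457. 457.]
-72 23 [ 52.  53.  55.  55. 453. 455. 456. 456. 457. 457. 458. 459.]
-68 25 [ 50.  54.  54.  60. 454. 454. 456. 458. 459.]
-64 27 [ 51.  55.  58. 454. 454. 456. 456. 457. 458.]
-60 20 [ 53.  55.  57.  59. 454. 455. 455. 456. 456. 457.]
-56 23 [ 56.  57.  58.  59. 453. 453. 454. 455. 456. 456. 456. 457.]
-52 28 [ 55.  61.  62. 453. 455. 455. 456. 456. 457. 459.]
-48 25 [ 44.  59.  62. 453. 454. 455. 455. 456. 457.]
-44 23 [ 58.  60.  60.  63.  63. 453. 454. 454. 455. 455. 455. 458.]
-40 26 [ 63.  64.  67. 452. 453. 455. 455. 456. 456.]
-36 25 [ 65.  67.  73. 453. 454. 455. 455. 456. 457.]
-32 22 [ 68.  69.  72.  73.  73. 453. 453. 454. 455. 456. 457.]
291 215
```

View pics/p1.png

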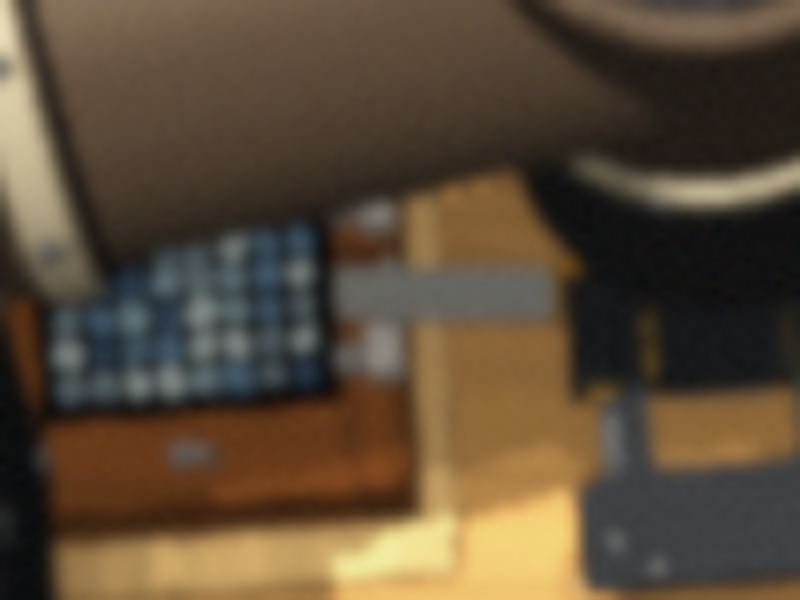

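The crop shows the blade running up to the panel's edge at about pixel (332,290) in the crop, with no lift and a 5.6 N push along −y. The tip is butting against the panel's side. I'll pull back, level the lever by pressing its handle end on the table, and start again.

>>> apply_moves --targets '[{"dp": [0.0007, -0.008, 0], "yaw": 0}, {"dp": [0.0017, -0.02, 0], "yaw": 0}, {"dp": [0.0028, -0.032, 0], "yaw": 0}, {"dp": [0.0038, -0.044, 0], "yaw": 0}, {"dp": [0.0042, -0.048, -0.008], "yaw": 0}, {"dp": [0.0042, -0.048, -0.014], "yaw": 0}, {"dp": [0.0042, -0.048, -0.018], "yaw": 0}, {"dp": [0.0042, -0.048, -0.021], "yaw": 0}, {"dp": [0.0042, -0.048, -0.024], "yaw": 0}, {"dp": [0.0042, -0.048, -0.0265], "yaw": 0}, {"dp": [0.0042, -0.048, -0.0285], "yaw": 0}, {"dp": [0.0042, -0.048, -0.0285], "yaw": 0}]'

```text
time_s: 14.77
tcp_pos: [0.5958, -0.0962, 0.0031]
eef_rot: [-180.0, -0.0, -85.0]
contact_force: [0.4, 2.3, 3.4]
gripper_width: 0.0157
gripper_force: 25.0
```

>>> apply_moves --targets '[{"dp": [0, 0, 0.01], "yaw": 0}, {"dp": [0, 0, 0.03], "yaw": 0}, {"dp": [0, 0, 0.05], "yaw": 0}, {"dp": [0, 0, 0.056], "yaw": 0}, {"dp": [0, 0, 0.056], "yaw": 0}, {"dp": [0, 0, 0.056], "yaw": 0}]' --squeeze 35

```text
time_s: 15.27
tcp_pos: [0.5953, -0.0967, 0.0593]
eef_rot: [-180.0, 0.0, -85.0]
contact_force: [-0.4, -0.5, -1.9]
gripper_width: 0.0154
gripper_force: 35.0
```

```bash
sed -i 's/range(-130,-60,8)/range(-130,-66,4)/;s/abs(Y-a)<4)&(Z>45/abs(Y-a)<2)\&(Z>45/' lev.py && python3 lev.py | grep -v hous
```

```text
[ 0.59527075 -0.09670986  0.05925761] [-1.79992278e+02  1.52196373e-02 -8.50466865e+01] [-0.37321855 -0.54428981 -1.92555914] 0.015422047961914783
y -235 24 x -9.8 3.6 z 59.0 75.5
y -227 21 x -9.9 7.0 z 61.0 74.0
y -219 24 x -9.2 5.6 z 59.7 74.1
y -211 22 x -10.2 6.6 z 61.1 73.7
y -203 24 x -10.7 3.9 z 57.7 74.1
y -195 96 x -25.8 24.9 z 59.7 84.9
y -187 33 x -26.3 10.4 z 64.2 84.0
y -179 20 x -24.4 9.8 z 63.3 84.4
y -163 2 x -11.0 -8.6 z 67.2 68.1
y -155 8 x -9.7 -4.4 z 59.0 73.3
y -147 2 x -8.6 -7.2 z 58.5 61.1
y -139 3 x -9.1 -7.1 z 58.6 61.8
y -123 3 x -7.1 -5.5 z 58.2 60.4
y -115 2 x -7.0 -6.1 z 58.2 60.4
y -107 3 x -8.9 -6.3 z 58.4 62.1
lip 22 -13.985037356312326 7.628036143443084 65.64215168216847
 -15. -14. -13.] 88.53213804801234
wall+y z 70.35510051181089
 -20. -20. -19. -19. -18. -17. -17. -17. -15. -15. -15. -14. -14.  13.
  14.  14.  14.  15.  15.  16.  16.  17.  18.  18.  19.  19.  19.  19.
  20.  21.  21.  22.  22.  23.  23.  24.  24.  24.  24.  25.  25.  26.
  26.] y -56.95563374562959 -46.31005644011527
top y -130 10 x -7.2 4.6 z 57.8 65.1
top y -126 10 x -6.8 5.8 z 55.1 65.1
top y -122 12 x -7.2 4.5 z 55.5 64.7
top y -118 14 x -8.2 5.4 z 56.2 65.2
top y -114 14 x -7.5 5.3 z 55.4 62.9
top y -110 14 x -8.1 6.5 z 57.1 63.7
top y -106 12 x -7.0 6.6 z 57.4 65.5
top y -102 10 x -6.8 5.0 z 55.8 63.7
top y -98 9 x -6.5 4.8 z 55.5 64.6
top y -94 12 x -7.1 5.4 z 56.3 63.9
top y -90 13 x -7.7 5.9 z 55.5 62.0
top y -86 13 x -7.5 5.5 z 57.7 63.5
```

>>> apply_moves --targets '[{"dp": [0.0005, 0.006, 0], "yaw": 0}, {"dp": [-0.0005, 0.016, 0], "yaw": 0}, {"dp": [-0.0014, 0.026, 0], "yaw": 0}, {"dp": [-0.0022, 0.036, 0], "yaw": 0}, {"dp": [-0.003, 0.046, 0], "yaw": 0}, {"dp": [-0.0037, 0.054, 0], "yaw": 0}, {"dp": [-0.0042, 0.06, 0], "yaw": 0}, {"dp": [-0.0046, 0.064, 0], "yaw": 0}, {"dp": [-0.0046, 0.064, 0], "yaw": 0}]'

```text
time_s: 16.12
tcp_pos: [0.5911, -0.0316, 0.0594]
eef_rot: [-180.0, 0.0, -85.0]
contact_force: [-0.1, -0.4, -1.1]
gripper_width: 0.0154
gripper_force: 35.0
```

>>> apply_moves --targets '[{"dp": [-0.0001, 0.001, 0], "yaw": 0}, {"dp": [-0.0002, 0.002, 0], "yaw": 0}, {"dp": [-0.0003, 0.003, 0], "yaw": 0}, {"dp": [-0.0003, 0.004, 0], "yaw": 0}, {"dp": [-0.0003, 0.004, 0], "yaw": 0}]'

```text
time_s: 16.53
tcp_pos: [0.5908, -0.0287, 0.0593]
eef_rot: [-180.0, 0.0, -85.0]
contact_force: [-0.6, 0.3, -1.4]
gripper_width: 0.0158
gripper_force: 35.0
```

>>> apply_moves --targets '[{"dp": [-0.0001, 0.001, 0], "yaw": 0}, {"dp": [-0.0001, 0.0015, 0], "yaw": 0}, {"dp": [-0.0002, 0.002, 0], "yaw": 0}, {"dp": [-0.0002, 0.002, 0], "yaw": 0}]'

```text
time_s: 16.87
tcp_pos: [0.5905, -0.0281, 0.0595]
eef_rot: [180.0, -0.1, -85.0]
contact_force: [1.8, -7.4, -0.9]
gripper_width: 0.0158
gripper_force: 35.0
```

```bash
cat > path.py <<'E'
import numpy as np
h,G=8.5,101.75
def tcp(d,yt):
    dz=62+d*(40-yt)/80-56; dy=yt+56; L=np.sqrt(dy*dy+dz*dz-9); a=np.arctan2(dz,dy)-np.arctan2(3,L); D=G-L
    return -56-D*np.cos(a)-h*np.sin(a), 56-D*np.sin(a)+h*np.cos(a)-6.7, np.degrees(a), 56-(D+58)*np.sin(a)
if __name__=="__main__":
    y0,z0=-115.4,59.5
    for d,yt in((0,-37.8),(1,-37.6),(2,-37.3),(3,-37),(4,-36.3),(5,-35.3),(6,-34),(7,-32.5),(8,-31),(9,-29.6),(10,-28.4),(11,-27.5),(12,-27)):
        y,z,a,e=tcp(d,yt);D=y-y0; print(d,yt,'a %.1f tcp %.1f %.1f end %.1f dp [%.4f, %.4f, %.4f]'%(a,y,z,e,-.0872*D/1e3,.9962*D/1e3,(z-z0)/1e3))
E
python3 path.py
```

```text
0 -37.8 a 9.2 tcp -139.1 44.4 end 33.4 dp [0.0021, -0.0236, -0.0151]
1 -37.6 a 12.0 tcp -138.3 40.5 end 26.9 dp [0.0020, -0.0228, -0.0190]
2 -37.3 a 14.5 tcp -137.2 37.1 end 21.0 dp [0.0019, -0.0217, -0.0224]
3 -37 a 16.8 tcp -136.0 34.0 end 15.7 dp [0.0018, -0.0205, -0.0255]
4 -36.3 a 18.6 tcp -134.5 31.8 end 11.9 dp [0.0017, -0.0190, -0.0277]
5 -35.3 a 20.0 tcp -132.8 30.5 end 9.4 dp [0.0015, -0.0174, -0.0290]
6 -34 a 20.8 tcp -131.1 29.9 end 8.1 dp [0.0014, -0.0156, -0.0296]
7 -32.5 a 21.2 tcp -129.3 29.9 end 7.7 dp [0.0012, -0.0139, -0.0296]
8 -31 a 21.6 tcp -127.7 30.1 end 7.6 dp [0.0011, -0.0122, -0.0294]
9 -29.6 a 21.9 tcp -126.1 30.3 end 7.5 dp [0.0009, -0.0106, -0.0292]
10 -28.4 a 22.3 tcp -124.6 30.4 end 7.2 dp [0.0008, -0.0092, -0.0291]
11 -27.5 a 22.9 tcp -123.4 30.1 end 6.4 dp [0.0007, -0.0080, -0.0294]
12 -27 a 23.8 tcp -122.3 29.4 end 4.9 dp [0.0006, -0.0069, -0.0301]
```

>>> apply_moves --targets '[{"dp": [0.0005, -0.006, 0], "yaw": 0}, {"dp": [0.001, -0.012, 0], "yaw": 0}, {"dp": [0.0016, -0.018, 0], "yaw": 0}, {"dp": [0.0021, -0.0236, 0], "yaw": 0}, {"dp": [0.0021, -0.0238, -0.003], "yaw": 0}, {"dp": [0.0021, -0.0238, -0.006], "yaw": 0}, {"dp": [0.0021, -0.0238, -0.009], "yaw": 0}, {"dp": [0.0021, -0.0237, -0.012], "yaw": 0}, {"dp": [0.0021, -0.0236, -0.0151], "yaw": 0}, {"dp": [0.002, -0.0228, -0.019], "yaw": 0}, {"dp": [0.0019, -0.0217, -0.0224], "yaw": 0}, {"dp": [0.0018, -0.0205, -0.0255], "yaw": 0}, {"dp": [0.0018, -0.0205, -0.0255], "yaw": 0}]'

```text
time_s: 17.95
tcp_pos: [0.592, -0.0472, 0.0329]
eef_rot: [179.9, -0.0, -85.0]
contact_force: [1.8, -5.1, 1.9]
gripper_width: 0.0155
gripper_force: 35.0
```

```bash
python3 pan.py
```

```text
[ 0.59203325 -0.04721268  0.03294259] [ 1.83502496 -5.1414899   1.92735708] 0.015484899824522702
top wall+y 70.6 [(-36, np.int64(81), np.float64(71.3)), (-24, np.int64(73), np.float64(71.5)), (-12, np.int64(70), np.float64(70.8)), (0, np.int64(66), np.float64(70.7)), (12, np.int64(63), np.float64(70.1)), (24, np.int64(50), np.float64(70.3)), (36, np.int64(43), np.float64(70.5))]
side wall+y 70.2 [(-12, np.int64(3), np.float64(71.1)), (0, np.int64(10), np.float64(72.4)), (12, np.int64(26), np.float64(71.4)), (24, np.int64(25), np.float64(71.5)), (36, np.int64(22), np.float64(70.8))]
```

>>> apply_moves --targets '[{"dp": [0, 0.0003, -0.0015], "yaw": 0}, {"dp": [-0.0001, 0.001, -0.003], "yaw": 0}, {"dp": [-0.0002, 0.002, -0.0042], "yaw": 0}, {"dp": [-0.0002, 0.0025, -0.005], "yaw": 0}, {"dp": [-0.0002, 0.0025, -0.005], "yaw": 0}]'

```text
time_s: 18.47
tcp_pos: [0.5918, -0.0454, 0.0283]
eef_rot: [179.9, -0.1, -85.0]
contact_force: [1.6, -8.7, 1.3]
gripper_width: 0.0156
gripper_force: 35.0
```

```bash
cat > pan2.py <<'E'
from m import *
s=get_state();print(s["tcp_pos"].round(4),s["contact_force"].round(1),s["moment"].round(2))
c=cap("top");Q=jig(pts(c));X,Y,Z=[Q[...,i] for i in range(3)]
k=(abs(X)<28)&(abs(Y)<38)&(Z>60)&(Z<95);p=np.polyfit(Y[k],Z[k],1);print('panel z at -40 %.1f at +40 %.1f'%(np.polyval(p,-40),np.polyval(p,40)))
k=(abs(X)<5)&(Y<-44)&(Y>-92)&(Z>15)&(Z<75)
p=np.polyfit(Y[k],Z[k],1)
for i in range(3): r_=Z[k]-np.polyval(p,Y[k]);g=abs(r_)<4;p=np.polyfit(Y[k][g],Z[k][g],1)
print('blade slope deg %.1f top z at -56 %.1f at -40 %.1f'%(np.degrees(np.arctan(p[0])),np.polyval(p,-56),np.polyval(p,-40)))
E
python3 pan2.py
```

```text
[ 0.5918 -0.0454  0.0283] [ 1.6 -8.7  1.3] [-3.13 -0.65 -0.09]
panel z at -40 72.5 at +40 70.0
blade slope deg 19.2 top z at -56 58.1 at -40 63.7
```

>>> apply_moves --targets '[{"dp": [0, 0, -0.0012], "yaw": 0}, {"dp": [0, 0.0003, -0.0024], "yaw": 0}, {"dp": [-0.0001, 0.0007, -0.0036], "yaw": 0}, {"dp": [-0.0001, 0.001, -0.0048], "yaw": 0}, {"dp": [-0.0001, 0.0015, -0.0055], "yaw": 0}, {"dp": [-0.0001, 0.0015, -0.0055], "yaw": 0}]' --squeeze 40

```text
time_s: 19.02
tcp_pos: [0.5918, -0.0436, 0.0229]
eef_rot: [180.0, -0.0, -85.0]
contact_force: [1.0, -7.2, 2.3]
gripper_width: 0.0154
gripper_force: 40.0
```

```bash
python3 pan2.py
```

```text
[ 0.5918 -0.0436  0.0229] [ 1.  -7.2  2.3] [-2.48 -0.48 -0.07]
panel z at -40 74.2 at +40 69.8
blade slope deg 22.6 top z at -56 57.6 at -40 64.3
```

>>> apply_moves --targets '[{"dp": [-0.0001, 0.001, 0.0003], "yaw": 0}, {"dp": [-0.0002, 0.002, 0.0007], "yaw": 0}, {"dp": [-0.0003, 0.003, 0.001], "yaw": 0}, {"dp": [-0.0003, 0.004, 0.0014], "yaw": 0}, {"dp": [-0.0004, 0.005, 0.0018], "yaw": 0}, {"dp": [-0.0004, 0.005, 0.0018], "yaw": 0}]'

```text
time_s: 19.57
tcp_pos: [0.5911, -0.0389, 0.0248]
eef_rot: [179.9, -0.1, -85.0]
contact_force: [0.6, -8.4, 3.4]
gripper_width: 0.0156
gripper_force: 40.0
```

```bash
python3 pan2.py
```

```text
[ 0.5911 -0.0389  0.0248] [ 0.6 -8.4  3.4] [-2.8  -0.27 -0.03]
panel z at -40 76.7 at +40 69.9
blade slope deg 21.4 top z at -56 57.0 at -40 63.3
```

>>> apply_moves --targets '[{"dp": [-0.0001, 0.001, 0.0002], "yaw": 0}, {"dp": [-0.0002, 0.002, 0.0004], "yaw": 0}, {"dp": [-0.0003, 0.003, 0.0006], "yaw": 0}, {"dp": [-0.0004, 0.004, 0.0008], "yaw": 0}, {"dp": [-0.0004, 0.005, 0.0008], "yaw": 0}, {"dp": [-0.0005, 0.006, 0.0006], "yaw": 0}, {"dp": [-0.0005, 0.006, 0.0], "yaw": 0}, {"dp": [-0.0005, 0.006, -0.0005], "yaw": 0}]'

```text
time_s: 20.28
tcp_pos: [0.5905, -0.0331, 0.0244]
eef_rot: [179.9, -0.1, -85.0]
contact_force: [-2.1, -8.9, 8.2]
gripper_width: 0.0155
gripper_force: 40.0
```

```bash
python3 pan2.py
```

```text
[ 0.5905 -0.0331  0.0244] [-2.1 -8.9  8.2] [-2.81  0.44  0.04]
panel z at -40 80.2 at +40 70.5
blade slope deg 27.2 top z at -56 58.4 at -40 66.6
```

>>> apply_moves --targets '[{"dp": [-0.0001, 0.001, 0.0005], "yaw": 0}, {"dp": [-0.0002, 0.002, 0.001], "yaw": 0}, {"dp": [-0.0003, 0.003, 0.0014], "yaw": 0}, {"dp": [-0.0004, 0.004, 0.0018], "yaw": 0}, {"dp": [-0.0004, 0.0045, 0.002], "yaw": 0}, {"dp": [-0.0004, 0.0045, 0.002], "yaw": 0}]'

```text
time_s: 20.83
tcp_pos: [0.5903, -0.0281, 0.0264]
eef_rot: [179.9, -0.0, -85.0]
contact_force: [-0.6, -7.3, 3.7]
gripper_width: 0.0151
gripper_force: 40.0
```

```bash
python3 pan2.py
```

```text
[ 0.5903 -0.0281  0.0264] [-0.6 -7.3  3.7] [-2.12 -0.06 -0.02]
panel z at -40 84.6 at +40 70.1
blade slope deg 24.9 top z at -56 57.3 at -40 64.7
```

>>> apply_moves --targets '[{"dp": [0.0003, -0.003, -0.001], "yaw": 0}, {"dp": [0.0006, -0.007, -0.002], "yaw": 0}, {"dp": [0.001, -0.011, -0.0025], "yaw": 0}, {"dp": [0.0014, -0.016, -0.003], "yaw": 0}, {"dp": [0.0019, -0.022, -0.003], "yaw": 0}, {"dp": [0.0024, -0.028, -0.003], "yaw": 0}, {"dp": [0.003, -0.035, -0.003], "yaw": 0}, {"dp": [0.0037, -0.042, -0.003], "yaw": 0}, {"dp": [0.0044, -0.05, -0.003], "yaw": 0}, {"dp": [0.005, -0.057, -0.003], "yaw": 0}, {"dp": [0.005, -0.057, -0.003], "yaw": 0}]'

```text
time_s: 21.8
tcp_pos: [0.5956, -0.0862, 0.0234]
eef_rot: [180.0, -0.0, -85.1]
contact_force: [0.1, -0.7, -0.1]
gripper_width: 0.0153
gripper_force: 40.0
```

```bash
python3 pan2.py; python3 pan.py|tail -2
```

```text
[ 0.5956 -0.0862  0.0234] [ 0.1 -0.7 -0.1] [-0.23 -0.11 -0.02]
panel z at -40 83.6 at +40 72.5
blade slope deg -27.5 top z at -56 49.8 at -40 41.4
top wall+y nan [(-36, np.int64(75), np.float64(81.8)), (-24, np.int64(57), np.float64(82.2)), (-12, np.int64(59), np.float64(80.0)), (0, np.int64(5), np.float64(77.5))]
side wall+y 70.2 [(-36, np.int64(54), np.float64(81.1)), (-24, np.int64(26), np.float64(83.0)), (-12, np.int64(26), np.float64(81.2)), (0, np.int64(25), np.float64(78.9)), (12, np.int64(24), np.float64(76.4)), (24, np.int64(16), np.float64(74.2)), (36, np.int64(20), np.float64(71.9))]
  return _methods._mean(a, axis=axis, dtype=dtype,
  ret = ret.dtype.type(ret / rcount)
```

>>> apply_moves --targets '[{"dp": [0, -0.01, 0.015], "yaw": 0}, {"dp": [-0.01, -0.03, 0.035], "yaw": -2}, {"dp": [-0.03, -0.065, 0.05], "yaw": -5}, {"dp": [-0.05, -0.1, 0.05], "yaw": -8}, {"dp": [-0.07, -0.135, 0.05], "yaw": -10.6}, {"dp": [-0.085, -0.165, 0.045], "yaw": -10.6}, {"dp": [-0.0926, -0.1818, 0.03], "yaw": -10.6}, {"dp": [-0.0926, -0.1818, 0.015], "yaw": -10.6}, {"dp": [-0.0926, -0.1818, 0.006], "yaw": -10.6}, {"dp": [-0.0926, -0.1818, 0.001], "yaw": -10.6}, {"dp": [-0.0926, -0.1818, -0.003], "yaw": -10.6}, {"dp": [-0.0926, -0.1818, -0.007], "yaw": -10.6}, {"dp": [-0.0926, -0.1818, -0.01], "yaw": -10.6}, {"dp": [-0.0926, -0.1818, -0.013], "yaw": -10.6}, {"dp": [-0.0926, -0.1818, -0.0155], "yaw": -10.6}, {"dp": [-0.0926, -0.1818, -0.017], "yaw": -10.6}, {"dp": [-0.0926, -0.1818, -0.0175], "yaw": -10.6}, {"dp": [-0.0926, -0.1818, -0.0175], "yaw": -10.6}]' --squeeze 20

```text
time_s: 23.45
tcp_pos: [0.5036, -0.2665, 0.0062]
eef_rot: [-180.0, -0.0, -95.6]
contact_force: [1.8, 2.2, 2.5]
gripper_width: 0.0157
gripper_force: 20.0
```

>>> apply_moves --targets '[{"dp": [0, 0, 0], "yaw": 0}, {"dp": [0, 0, 0], "yaw": 0}, {"dp": [0, 0, 0], "yaw": 0}, {"dp": [0, 0, 0.005], "yaw": 0}, {"dp": [0, 0, 0.02], "yaw": 0}, {"dp": [0, 0, 0.05], "yaw": 0}, {"dp": [0, 0, 0.09], "yaw": 0}, {"dp": [0.01, 0.03, 0.12], "yaw": 3}, {"dp": [0.02, 0.06, 0.14], "yaw": 6}, {"dp": [0.02, 0.06, 0.14], "yaw": 6}]' --grip 0.1

```text
time_s: 24.28
tcp_pos: [0.5272, -0.2041, 0.152]
eef_rot: [-179.5, -0.1, -89.3]
contact_force: [0.4, -0.6, -0.2]
gripper_width: 0.0396
gripper_force: 0.0
```

Run:
```python
from m import *
s=get_state();print(s["tcp_pos"].round(4),s["eef_rot"].round(1))
o=np.array([.504,-.276]);h=np.radians(84.4);e=np.array([np.cos(h),np.sin(h)]);n=np.array([-e[1],e[0]])
c=cap("side");P=pts(c);d=P[...,:2]-o;U=(d@e)*1000;W=(d@n)*1000;Z=P[...,2]*1000
k=(abs(U)<130)&(abs(W)<25)&(Z>6)&(Z<60)
for a in range(-60,121,20):
    q=k&(abs(U-a)<5)
    if q.sum()>1: print(a,q.sum(),W[q].min().round(),W[q].max().round(),Z[q].max().round())
Q=jig(P);X,Y,Z=[Q[...,i] for i in range(3)]
k=(abs(X)<28)&(abs(Y)<38)&(Z>62)&(Z<95);A=np.c_[X[k],Y[k],np.ones(k.sum())];print('panel plane side',np.linalg.lstsq(A,Z[k],rcond=None)[0])
c=cap("top");Q=jig(pts(c));X,Y,Z=[Q[...,i] for i in range(3)]
k=(abs(X)<28)&(abs(Y)<38)&(Z>62)&(Z<95);A=np.c_[X[k],Y[k],np.ones(k.sum())];print('panel plane top',k.sum(),np.linalg.lstsq(A,Z[k],rcond=None)[0])
for a in (-30,-20,0,20,35):
    q=(abs(Y-a)<3)&(abs(X)<36)&(Z>71.5 if a<30 else Z>68);print(a,q.sum(),X[q].min().round(),X[q].max().round()) if q.sum() else 0
print('wall +-x', np.median(Z[(abs(X+42)<6)&(abs(Y)<20)]),np.median(Z[(abs(X-42)<3)&(abs(Y+25)<8)]))
q=(abs(Y)<40)&(X>38)&(X<62)&(Z>72)&(Z<90);print('hinge y',Y[q].min(),Y[q].max(),'x',X[q].min())
```

```text
[ 0.5272 -0.2041  0.152 ] [-1.795e+02 -1.000e-01 -8.930e+01]
-40 39 -5.0 12.0 19.0
-20 35 -6.0 12.0 20.0
0 37 -4.0 12.0 19.0
20 35 -14.0 12.0 19.0
40 34 -3.0 12.0 20.0
60 5 -3.0 10.0 8.0
80 11 -3.0 12.0 8.0
100 11 -1.0 11.0 9.0
panel plane side [ 2.18864081e-02 -1.14640869e-01  7.68187177e+01]
panel plane top 115 [-1.07424669e-02 -1.86689776e-01  7.71993355e+01]
-30 1 -34.0 -34.0
20 28 -29.0 -7.0
35 38 -34.0 0.0
wall +-x nan nan
  return _methods._mean(a, axis=axis, dtype=dtype,
  ret = ret.dtype.type(ret / rcount)
Traceback (most recent call last):
ValueError: zero-size array to reduction operation minimum which has no identity
```

>>> apply_moves --targets '[{"dp": [0.007, 0.035, 0], "yaw": 2}, {"dp": [0.015, 0.07, 0], "yaw": 4.4}, {"dp": [0.022, 0.105, 0], "yaw": 4.4}, {"dp": [0.03, 0.14, 0], "yaw": 4.4}, {"dp": [0.037, 0.175, 0], "yaw": 4.4}, {"dp": [0.045, 0.21, 0], "yaw": 4.4}, {"dp": [0.05, 0.245, -0.01], "yaw": 4.4}, {"dp": [0.0538, 0.2632, -0.03], "yaw": 4.4}, {"dp": [0.0538, 0.2632, -0.047], "yaw": 4.4}, {"dp": [0.0538, 0.2632, -0.047], "yaw": 4.4}, {"dp": [0.0538, 0.2632, -0.047], "yaw": 4.4}]' --grip -0.6

```text
time_s: 25.3
tcp_pos: [0.5756, 0.0557, 0.0975]
eef_rot: [179.8, -0.1, -85.3]
contact_force: [0.4, 0.7, 0.5]
gripper_width: 0.0703
gripper_force: 0.0
```

Run:
```python
from m import *
s=get_state();print(s["tcp_pos"].round(4),s["eef_rot"].round(1),jig(s["tcp_pos"]).round(1),s["gripper_width"])
c=cap("side");Q=jig(pts(c));X,Y,Z=[Q[...,i] for i in range(3)]
g=(Z>100)&(Z<150)&(abs(X)<75)&(Y>-60)&(Y<10)
for z in range(102,150,6):
    k=g&(abs(Z-z)<3)
    if k.sum(): print(z,k.sum(),'X',np.percentile(X[k],[0,20,50,80,100]).round(),'Y',Y[k].min().round(),Y[k].max().round())
k=(abs(X)<33)&(abs(Y)<40)&(Z>71.5)&(Z<92)
for a in (-36,-24,-12,0,12,24): q=k&(abs(Y-a)<4);print(a,q.sum(),np.percentile(X[q],[0,100]).round() if q.any() else 0,np.median(Z[q]) if q.any() else 0)
save(c,"k1.png",(240,140,390,260),5)
```

```text
[0.5756 0.0557 0.0975] [ 1.798e+02 -1.000e-01 -8.530e+01] [ -5.2 -32.   97.5] 0.070261749371086
102 20 X [-57. -46.  29.  31.  43.] Y -44.0 -22.0
108 39 X [-59. -57. -43.  31.  45.] Y -45.0 -23.0
114 40 X [-60. -57. -46.  30.  42.] Y -45.0 -22.0
120 41 X [-59. -56. -43.  32.  42.] Y -45.0 -22.0
126 39 X [-60. -57.  28.  31.  43.] Y -44.0 -21.0
132 52 X [-61. -58.  -7.  32.  46.] Y -46.0 -21.0
138 41 X [-62. -59. -42.  34.  46.] Y -45.0 -22.0
144 38 X [-62. -56.  28.  35.  47.] Y -44.0 -21.0
-36 57 [-31.  31.] 82.44229886702708
-24 30 [-31.  31.] 82.76249046110215
-12 23 [-31.  29.] 80.56679201431456
0 21 [-31.  31.] 78.61236815890864
12 10 [-30.  31.] 76.03584949852532
24 9 [-31.  26.] 74.14091858437315
```

View pics/k1.png

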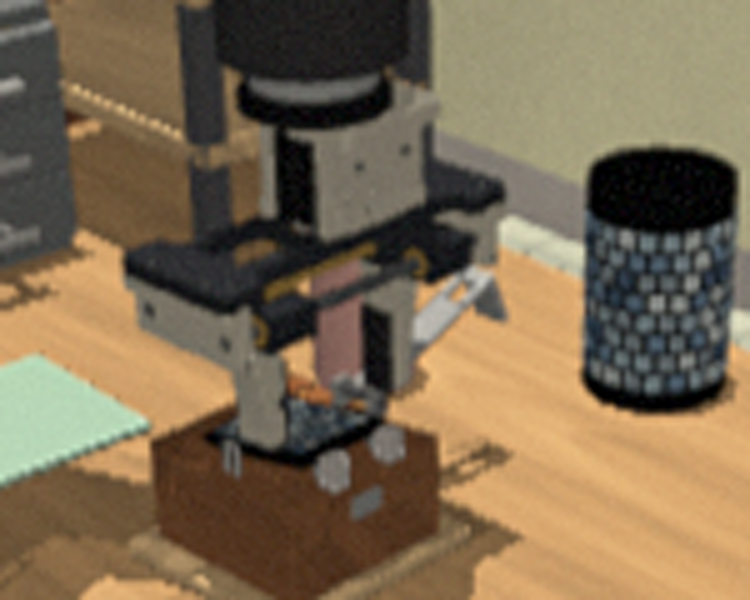

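>>> apply_moves --targets '[{"dp": [0.006, 0.004, 0], "yaw": 0.3}, {"dp": [0.006, 0.004, 0], "yaw": 0.3}, {"dp": [0.006, 0.004, -0.01], "yaw": 0.3}, {"dp": [0.006, 0.004, -0.018], "yaw": 0.3}, {"dp": [0.006, 0.004, -0.024], "yaw": 0.3}, {"dp": [0.006, 0.004, -0.0275], "yaw": 0.3}, {"dp": [0.006, 0.004, -0.0275], "yaw": 0.3}]'

```text
time_s: 25.93
tcp_pos: [0.5821, 0.0604, 0.0703]
eef_rot: [179.9, -0.0, -84.9]
contact_force: [-0.1, 0.4, -0.1]
gripper_width: 0.0703
gripper_force: 0.0
```

>>> apply_moves --targets '[{"dp": [0, 0, 0], "yaw": 0}, {"dp": [0, 0, 0], "yaw": 0}, {"dp": [0, 0, 0], "yaw": 0}, {"dp": [0, 0, 0], "yaw": 0}, {"dp": [0, 0, 0], "yaw": 0}]' --grip 1 --squeeze 25

```text
time_s: 26.35
tcp_pos: [0.5831, 0.0608, 0.0719]
eef_rot: [-180.0, 0.0, -84.9]
contact_force: [0.6, -0.1, 0.1]
gripper_width: 0.0596
gripper_force: 25.0
```

>>> apply_moves --targets '[{"dp": [0, 0, 0.002], "yaw": 0}, {"dp": [0, 0, 0.006], "yaw": 0}, {"dp": [0, 0, 0.012], "yaw": 0}, {"dp": [0, 0, 0.02], "yaw": 0}, {"dp": [0, 0, 0.03], "yaw": 0}, {"dp": [0, 0, 0.045], "yaw": 0}, {"dp": [0, 0, 0.06], "yaw": 0}, {"dp": [0, 0, 0.07], "yaw": 0}, {"dp": [0, 0, 0.07], "yaw": 0}]'

```text
time_s: 27.1
tcp_pos: [0.5845, 0.0613, 0.1448]
eef_rot: [-179.7, 0.1, -84.9]
contact_force: [0.2, 1.0, -0.3]
gripper_width: 0.0599
gripper_force: 25.0
```

Run:
```python
from m import *
s=get_state();print(s["tcp_pos"].round(4),s["gripper_width"],s["contact_force"].round(1))
c=cap("side");P=pts(c);Q=jig(P);X,Y,Z=[Q[...,i] for i in range(3)]
k=(abs(X)<28)&(abs(Y-10)<55)&(Z>100)&(Z<170)
for a in range(-44,60,8): q=k&(abs(Y-a)<4);print(a,q.sum(),Z[q].min().round(),np.median(Z[q]).round(1)) if q.any() else 0
# glass again, side view, by colour at z=.006
hsv=cv2.cvtColor(c["image"],cv2.COLOR_RGB2HSV).astype(int)
m=(hsv[...,0]>35)&(hsv[...,0]<90)&(hsv[...,1]>25)&(abs(P[...,2])<.02)&(abs(P[...,0]-.52)<.12)&(abs(P[...,1]-.32)<.1)
w=(P[m][:,:2]*1000).astype(np.float32);print(m.sum(),cv2.minAreaRect(w))
```

```text
[0.5845 0.0613 0.1448] 0.05986911629463442 [ 0.2  1.  -0.3]
-36 58 148.0 154.8
-28 21 156.0 156.9
-20 11 154.0 155.3
-12 13 153.0 154.1
-4 8 150.0 152.3
4 11 144.0 150.4
12 11 140.0 148.0
20 13 141.0 147.8
28 9 139.0 145.7
36 16 136.0 144.1
44 6 141.0 143.0
1077 ((517.0890502929688, 323.3314208984375), (162.7427215576172, 133.8804168701172), 0.18877284228801727)
```

>>> apply_moves --targets '[{"dp": [-0.004, 0.012, 0.005], "yaw": 0}, {"dp": [-0.011, 0.037, 0.01], "yaw": -1}, {"dp": [-0.018, 0.065, 0.01], "yaw": -2}, {"dp": [-0.026, 0.093, 0.01], "yaw": -3}, {"dp": [-0.034, 0.12, 0.01], "yaw": -4}, {"dp": [-0.042, 0.148, 0.01], "yaw": -5.1}, {"dp": [-0.05, 0.175, 0.005], "yaw": -5.1}, {"dp": [-0.057, 0.2, -0.005], "yaw": -5.1}, {"dp": [-0.063, 0.22, -0.025], "yaw": -5.1}, {"dp": [-0.066, 0.23, -0.045], "yaw": -5.1}, {"dp": [-0.0665, 0.2337, -0.065], "yaw": -5.1}, {"dp": [-0.0665, 0.2337, -0.085], "yaw": -5.1}, {"dp": [-0.0665, 0.2337, -0.1], "yaw": -5.1}, {"dp": [-0.0665, 0.2337, -0.1], "yaw": -5.1}, {"dp": [-0.0665, 0.2337, -0.1], "yaw": -5.1}]'

```text
time_s: 28.4
tcp_pos: [0.5155, 0.2941, 0.0405]
eef_rot: [179.9, -0.1, -90.0]
contact_force: [0.1, 0.0, 0.5]
gripper_width: 0.0597
gripper_force: 25.0
```

```bash
cat > gl.py <<'E'
from h import *
s=get_state();print(s["tcp_pos"].round(4),s["eef_rot"].round(1),s["gripper_width"],s["contact_force"].round(1))
for n in("side","top"):
    c=cap(n);P=pts(c)*1000;hsv=cv2.cvtColor(c["image"],cv2.COLOR_RGB2HSV).astype(int)
    k=(abs(P[...,0]-518)<45)&(abs(P[...,1]-323)<65)&(P[...,2]>10)&(P[...,2]<75)&~((hsv[...,0]>35)&(hsv[...,0]<90)&(hsv[...,1]>25)&(P[...,2]<12))
    for a in range(265,390,10): q=k&(abs(P[...,1]-a)<5);print(n,a,q.sum(),P[q][:,0].min().round(),P[q][:,0].max().round(),'z',np.percentile(P[q][:,2],[5,50,95]).round(1)) if q.sum()>2 else 0
E
python3 gl.py
```

```text
[0.5155 0.2941 0.0405] [ 1.799e+02 -1.000e-01 -9.000e+01] 0.059664690133864405 [0.1 0.  0.5]
side 275 7 475.0 558.0 z [49.5 60.3 73.8]
side 285 126 473.0 559.0 z [45.4 53.2 72.5]
side 295 37 490.0 553.0 z [50.2 53.3 68.7]
side 305 21 499.0 547.0 z [49.5 51.2 62.3]
side 315 14 502.0 543.0 z [47.2 48.9 50.1]
side 325 13 507.0 537.0 z [46.  47.5 48.6]
side 335 12 484.0 546.0 z [41.3 44.5 45.7]
side 345 12 482.0 539.0 z [36.7 42.7 43.6]
side 355 16 483.0 544.0 z [35.6 40.5 42.1]
side 365 6 483.0 539.0 z [35.6 38.  40. ]
top 285 18 497.0 546.0 z [38.7 55.5 69. ]
top 295 37 493.0 545.0 z [39.9 52.2 56.2]
top 305 11 493.0 504.0 z [47.4 50.1 52.5]
top 315 26 493.0 505.0 z [43.6 48.3 52.4]
top 325 28 493.0 505.0 z [43.3 46.3 49.3]
top 335 14 493.0 500.0 z [41.5 45.1 46.7]
top 345 3 494.0 498.0 z [41.5 41.9 42.4]
```

>>> apply_moves --targets '[{"dp": [0, 0, -0.008], "yaw": 0}, {"dp": [0, 0, -0.015], "yaw": 0}, {"dp": [0, 0, -0.02], "yaw": 0}, {"dp": [0, 0, -0.023], "yaw": 0}, {"dp": [0, 0, -0.025], "yaw": 0}, {"dp": [0, 0, -0.027], "yaw": 0}, {"dp": [0, 0, -0.029], "yaw": 0}, {"dp": [0, 0, -0.031], "yaw": 0}, {"dp": [0, 0, -0.033], "yaw": 0}, {"dp": [0, 0, -0.0345], "yaw": 0}, {"dp": [0, 0, -0.0345], "yaw": 0}, {"dp": [0, 0, -0.0345], "yaw": 0}]' --squeeze 15

```text
time_s: 29.5
tcp_pos: [0.5165, 0.2945, 0.0071]
eef_rot: [-180.0, -0.0, -90.0]
contact_force: [-0.1, -1.8, 1.4]
gripper_width: 0.0595
gripper_force: 15.0
```

```bash
python3 gl.py
```

```text
[0.5165 0.2945 0.0071] [-180.   -0.  -90.] 0.059504732457619516 [-0.1 -1.8  1.4]
side 275 6 473.0 560.0 z [23.8 51.1 74.7]
side 285 205 473.0 563.0 z [13.5 31.9 65. ]
side 295 55 491.0 551.0 z [17.7 24.3 63.9]
side 305 32 498.0 551.0 z [17.2 18.9 61.4]
side 315 20 501.0 544.0 z [16.4 17.9 19.1]
side 325 17 506.0 540.0 z [16.1 17.6 18.9]
side 335 16 485.0 546.0 z [14.7 17.1 18.3]
side 345 16 485.0 545.0 z [11.2 15.5 17.8]
side 355 13 484.0 539.0 z [12.6 15.8 17.4]
side 365 9 490.0 546.0 z [13.3 14.4 15.6]
top 285 23 494.0 555.0 z [17.5 20.7 49.5]
top 295 27 493.0 544.0 z [12.7 16.8 20.8]
top 305 18 493.0 505.0 z [13.6 18.6 20.7]
top 315 22 493.0 505.0 z [13.9 16.5 18.6]
top 325 20 493.0 505.0 z [11.3 14.7 19.2]
top 335 12 493.0 498.0 z [13.1 14.4 17. ]
top 355 3 492.0 493.0 z [15.2 16.1 18.1]
top 365 7 484.0 493.0 z [12.2 13.1 16.8]
```

>>> apply_moves --targets '[{"dp": [0, 0, -0.001], "yaw": 0}, {"dp": [0, 0, -0.002], "yaw": 0}, {"dp": [0, 0, -0.002], "yaw": 0}]' --squeeze 8

```text
time_s: 29.85
tcp_pos: [0.5165, 0.2946, 0.0049]
eef_rot: [-180.0, 0.0, -90.0]
contact_force: [0.2, -1.2, 1.3]
gripper_width: 0.06
gripper_force: 8.0
```

>>> apply_moves --targets '[{"dp": [0, 0, 0], "yaw": 0}, {"dp": [0, 0, 0], "yaw": 0}, {"dp": [0, 0, 0], "yaw": 0}, {"dp": [0, 0, 0.003], "yaw": 0}, {"dp": [0, 0, 0.01], "yaw": 0}, {"dp": [0, 0, 0.03], "yaw": 0}, {"dp": [0, 0, 0.06], "yaw": 0}, {"dp": [0, 0, 0.1], "yaw": 0}, {"dp": [0, -0.02, 0.13], "yaw": 0}, {"dp": [0, -0.05, 0.15], "yaw": 0}, {"dp": [-0.02, -0.09, 0.16], "yaw": 0}, {"dp": [-0.02, -0.09, 0.16], "yaw": 0}]' --grip -0.7

```text
time_s: 30.85
tcp_pos: [0.4949, 0.201, 0.1683]
eef_rot: [-179.9, 0.1, -90.1]
contact_force: [-1.7, -1.2, -1.3]
gripper_width: 0.0747
gripper_force: 0.0
```

Run:
```python
from m import *
c=cap("side");P=pts(c)*1000
k=(abs(P[...,0]-516)<25)&(abs(P[...,1]-323)<32)&(P[...,2]>8)&(P[...,2]<40)
A=np.c_[P[k][:,:2],np.ones(k.sum())];print('plane',k.sum(),np.linalg.lstsq(A,P[k][:,2],rcond=None)[0],np.median(P[k][:,2]))
k=(abs(P[...,0]-516)<70)&(abs(P[...,1]-323)<60)&(P[...,2]>10.5)&(P[...,2]<25);print(cv2.minAreaRect(P[k][:,:2].astype(np.float32)))
Q=jig(P/1000);k=(abs(Q[...,1])<15)&(abs(Q[...,0]-140)<10)&(Q[...,2]>80)&(Q[...,2]<200);print('hasp end',k.sum(),Q[k][:,2].max() if k.any() else 0)
save(c,"end.png")
```

```text
plane 159 [1.36257855e-02 1.09456979e-03 7.69776928e+00] 14.96647828438117
((520.1038818359375, 333.4024353027344), (104.08840942382812, 76.57630920410156), 85.07965087890625)
hasp end 55 120.84701925501255
```

View pics/end.png

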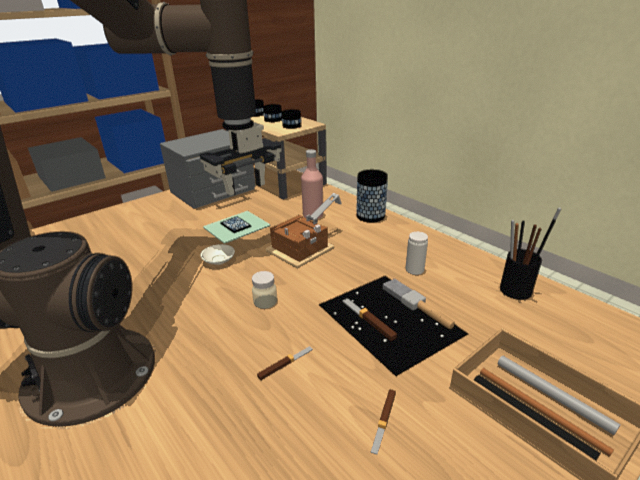

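The last view shows the panel flat, mosaic up, on the glass at about (237,224). The lever lies on the mat at about (370,318), the hasp is open at about (325,205), the bystanders are in place and the gripper is clear. I'll hand the job in.

```bash
python3 -c "
from h import *
print(r.close_job())"
```

```text
the job is handed in; nothing more can be done
None
```

The job is handed in, with no verdict shown; the last check had the hasp open, the lever flat on the mat, and the panel pried past 5 mm and now flat, mosaic up, near the middle of the glass.

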